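# Charge the tumbler with blanks, tag the batch and set the selector

### The job

Charge the tumbler: first turn the selector anticlockwise to its end stop, which is off, and then gather every loose aluminium blank from the bench into the carrying tray and, when all are in it, tip the tray so that they all fall out over its low front edge into the hopper. Then stand the empty tray upright on the bench again, let go of it, and hang the batch tag from its stand by its eye on the hook. Last of all set the selector clockwise to exactly three clicks from the end stop.

Things in the scene. Friction and masses are not known exactly. Their poses are not given: they have to be found in the camera images.
- blank_0: A grey aluminium clamp blank, a rounded block 64 mm long (its x), 28 mm wide (its y), 22 mm tall (its z), 70 g, with a dark cross groove and two dark dots on top. Two to four of four such blanks are present (an absent one gives None). Origin: centre of its underside.
- blank_1: A grey aluminium clamp blank, a rounded block 64 mm long (its x), 28 mm wide (its y), 22 mm tall (its z), 70 g, with a dark cross groove and two dark dots on top. Two to four of four such blanks are present (an absent one gives None). Origin: centre of its underside.
- blank_2: A grey aluminium clamp blank, a rounded block 64 mm long (its x), 28 mm wide (its y), 22 mm tall (its z), 70 g, with a dark cross groove and two dark dots on top. Two to four of four such blanks are present (an absent one gives None). Origin: centre of its underside.
- blank_3: A grey aluminium clamp blank, a rounded block 64 mm long (its x), 28 mm wide (its y), 22 mm tall (its z), 70 g, with a dark cross groove and two dark dots on top. Two to four of four such blanks are present (an absent one gives None). Origin: centre of its underside.
- tray: Loose smooth sheet-steel tray, 400 g. Origin: underside, below the bar handle; x to its low open front. Floor 4 mm thick from x = -95 mm (back wall) to 80 mm, then a 25 degree ramp up to the front edge (x = 117, z = 20 mm; no wall there). Side walls' inner faces at y = +-83 mm; walls 38 mm high. Blanks slide out only if it is tipped 55 to 75 degrees, front down. Handle: see tray_bar.
- tray_bar (a point): Middle of the tray's round wooden bar handle, 16 mm in diameter, on its axis, 72 mm above the tray's underside; axes as the tray's. The bar runs along y over the tray, 172 mm clear between a flat upright at each end.
- hopper: Fixed tumbler with an open square hopper on top. Origin: centre of its underside, on the bench; z up. Inner floor at z = 36 mm; upright inner walls 170 mm apart in x and y up to z = 88 mm, then a steel collar flares out to a mouth 230 mm square inside at z = 137 mm, its highest edge.
- control: Fixed low control stand, 100 mm (x) by 210 mm (y) by 50 mm high, with the selector knob on its right part as seen from the robot and a hook of bent steel rod on its left part. Origin: centre of its underside; x away from the robot's side, z up.
- selector (a joint): Angle of the selector knob in rad. 0 is the end stop (off); it grows clockwise seen from above; clicks every 0.524 rad (30 degrees), end stop at the other end at 2.618. A spring detent pulls the knob into the nearest click when let go (about 0.06 N m to turn). Three clicks is 1.571.
- selector_grip (a point): On the knob's vertical axis, 22 mm above the knob's foot: the height at which to grip. The knob is a bar grip 50 mm long (this frame's x), 13 mm thick (y), its top 10 mm above this point, its underside 14 mm below, on a round skirt of 48 mm diameter. The frame turns with the knob; at 0 its x is parallel to the control stand's x.
- hook_mid (a point): Middle of the hook's straight arm, on the rod's axis; axes as the control stand's. The rod is 10 mm in diameter; the arm leads along -x and rises towards its free end, from its post 39 mm behind this point (+x) to its tip at -34 mm and 9 mm higher. Nothing stands above the hook.
- hook_tip (a point): Free rounded end of the hook's arm; axes as the control stand's.
- tag: Loose batch tag, an aluminium plate 130 mm tall (z), 50 mm wide (y), 6 mm thick (x), 70 g, standing upright in its stand. Origin: centre of its lower edge. A round eye of 25 mm diameter has its centre 92 mm above the origin, 38 mm below the top edge.
- tag_eye (a point): Centre of the tag's eye; axes as the tag's: x is the axis of the eye.
- tag_stand: Fixed steel stand for the tag, 60 mm (x) by 84 mm (y) by 38 mm high, with a slot 8 mm wide along its y, 30 mm deep. Origin: centre of its underside.

How it is judged:
On the way, in this order (a step that is already met when the one before it is completed fails the run):
1. the selector is turned back to its end stop (value of joint selector below 0.13 rad), for 0.2 s.
2. all the blanks lie in the tray, the selector still off (x of blank_0 in the frame of tray between -0.1 and 0.115 m and y of blank_0 in the frame of tray between -0.09 and 0.09 m and z of blank_0 in the frame of tray between -0.01 and 0.065 m and x of blank_1 in the frame of tray between -0.1 and 0.115 m and y of blank_1 in the frame of tray between -0.09 and 0.09 m and z of blank_1 in the frame of tray between -0.01 and 0.065 m and x of blank_2 in the frame of tray between -0.1 and 0.115 m and y of blank_2 in the frame of tray between -0.09 and 0.09 m and z of blank_2 in the frame of tray between -0.01 and 0.065 m and x of blank_3 in the frame of tray between -0.1 and 0.115 m and y of blank_3 in the frame of tray between -0.09 and 0.09 m and z of blank_3 in the frame of tray between -0.01 and 0.065 m and value of joint selector below 0.25 rad), for 0.2 s.
3. the tray is tilted beside or over the hopper (angle between tray's own z axis and vertical above 0.45 rad and horizontal distance between tray_bar and hopper below 0.25 m and value of joint selector below 0.25 rad).
4. all the blanks lie in the hopper (x of blank_0 in the frame of hopper between -0.1 and 0.1 m and y of blank_0 in the frame of hopper between -0.1 and 0.1 m and z of blank_0 in the frame of hopper between 0.02 and 0.105 m and x of blank_1 in the frame of hopper between -0.1 and 0.1 m and y of blank_1 in the frame of hopper between -0.1 and 0.1 m and z of blank_1 in the frame of hopper between 0.02 and 0.105 m and x of blank_2 in the frame of hopper between -0.1 and 0.1 m and y of blank_2 in the frame of hopper between -0.1 and 0.1 m and z of blank_2 in the frame of hopper between 0.02 and 0.105 m and x of blank_3 in the frame of hopper between -0.1 and 0.1 m and y of blank_3 in the frame of hopper between -0.1 and 0.1 m and z of blank_3 in the frame of hopper between 0.02 and 0.105 m), for 0.2 s.
5. the tray stands upright on the bench and the tag hangs on the hook, both let go, the selector still off (x of tag_eye in the frame of hook_mid between -0.034 and 0.04 m and y of tag_eye in the frame of hook_mid between -0.014 and 0.014 m and z of tag_eye in the frame of hook_mid between -0.025 and 0.02 m and contact force between tag and control above 0.2 N and contact force between each of tag, tray and the fingers below 0.05 N and angle between tag's own z axis and vertical below 0.5 rad and angle between tray's own z axis and vertical below 0.06 rad and height (world z) of tray between -0.008 and 0.008 m and value of joint selector below 0.25 rad), for 0.2 s.
6. the selector is at three clicks from its end stop (value of joint selector between 1.42 and 1.72 rad), for 0.2 s.
At the end, for the whole second after the job is handed in: Every blank lies in the hopper below its collar's edge; the tray stands upright (within 0.06 rad) flat on the bench; the tag hangs freely with the hook's arm through its eye; the selector is at three clicks (1.571 rad, within 0.15); all are let go and at rest (all of step 4 and all of step 6 and x of tag_eye in the frame of hook_mid between -0.034 and 0.04 m and y of tag_eye in the frame of hook_mid between -0.014 and 0.014 m and z of tag_eye in the frame of hook_mid between -0.025 and 0.02 m and contact force between tag and control above 0.2 N and contact force between each of tag, tray and the fingers below 0.05 N and angle between tag's own z axis and vertical below 0.5 rad and angle between tray's own z axis and vertical below 0.06 rad and height (world z) of tray between -0.008 and 0.008 m and linear speed of each of blank_0, blank_1, blank_2, blank_3, tray, tag below 0.03 m/s); the robot touches nothing.
Of blank_0, blank_1, blank_2, blank_3 only 2 to 4 are there at a start; the rules pass over those that are not, and their reading is None.
At some moment in a run one of blank_0, blank_1, blank_2 may be knocked a few centimetres aside while the robot is not near it.
It also fails if it takes over 210 s, if anything falls off the work surface, if the arm or the gripper's body presses on something with over 40 N, if the wrist force passes 120 N, or if a joint passes its speed limit or range.

### The arm

A 7-joint arm with a two-finger parallel gripper is mounted at the origin on a cart in front of the work surface, level with it; the furniture and walls round the work are solid. World frame = base frame: x ahead of the robot, y to its left, z up, the work surface at z = 0. Lengths are in m, angles in rad, forces in N, time in s.
With the tool pointing down it reaches from about 0.4 to 0.925 m from the base axis. Payload 5.6 kg.
Tool frame: the origin (TCP) lies midway between the tips of the shut fingers; the grasp point (between the pads) lies 19 mm behind it; z points along the fingers, y is the line along which they close (so a half turn about z gives the same grasp; the last joint's range is limited). The gripper opens to 85 mm and grips with 20 to 120 N. Pads are 22 mm wide; open, the fingers measure 114 mm over their backs; the gripper's body (76 mm by 85 mm) begins 54 mm behind the grasp point. The pads swing forward as they close: fully open they stand 13 mm farther back than shut.
Start: joints at [-1.242, 0.468, -0.012, 1.603, 0.006, 1.071, -0.056], TCP at [0.236, 0.606, 0.231] pointing down, gripper open.
Joint ranges: [-2.53, 2.53], [-0.31, 2.02], [-1.57, 1.55], [0.28, 2.44], [-1.29, 4.43], [0.15, 1.84], [-2.92, 2.92]. Speed limits (rad/s): [2.57, 2.57, 3.14, 3.14, 3.14, 3.14, 3.14].

### API

Orientations are given as a 3x3 rotation matrix whose columns are the frame's x, y, z axes.
In Python, from workcell import ctrl gives the robot as it stands.
- The arm moves only by the shell command python3 -m jog 'ROWS'. ROWS is JSON, a list of rows, each a list of 3 entries, a list of its own where there are three numbers: the finger opening in mm, from 0 to 85.4, then the shift along the tool's x, y, z in mm, then the turn, a rotation vector about the tool's x, y, z in rad. A call has 1 to 5 rows; each row shifts and turns the commanded pose from where the row before left it, along the tool's axes as they then stand; what a row does not reach is not made up. A row lasts 1/12 s, in which the tool goes at most 41.7 mm and 7.16 degrees, less where a joint would pass 70% of its speed; a pose out of reach is approached as far as the arm can. A call is refused whole if a number of a shift passes 41.7 or a number of a turn 0.125, either way. A call with a gripper value outside its range is refused whole. The fingers move at their own pace and stop on an object; the grip force is fixed at half the most. Time passes only in rows, so rows that do not move let the fingers close. It gives the time, the measured TCP pose, the force, the opening and the grip force at its end, in the units of the state.
- ctrl.get_state(): the state, without advancing time (a new reading comes with each control period).
- ctrl.capture(name): name is "side" or "top" or "wrist"; returns a dict with "color" (420x560x3 uint8, red, green, blue), "fx", "fy", "cx", "cy" (pixels), "k1" (the pictures are not rectified: a ray, as slopes to the right and down, at radius r is drawn at 1 + k1 r^2 times it, then the intrinsics apply), "pose" (4x4, takes a point from camera to world coordinates). Camera axes: x right, y down, z forward; pixel columns grow to the right and rows downward; lengths in m; the calibration is good to about 2 mm. A picture is of the moment at which its call begins. There is no depth.
- ctrl.close_job(): hands the job in; it is judged then, once.
Trained networks look in a picture, given as the dict that the camera call returned (one of the last four; its "shot" number tells which), for a name from the list of things; names that differ only in an ending like _2 or _b are one class to them, and where a whole thing is asked for, a point or a joint stands for the part that bears it (a point fixed in the world has none). Each returns a list of dicts, best first, with "conf" (0 to 1); they miss things now and then, are a little off and sometimes report something else, mostly with a low value. They report only what shows in the picture. A call takes as long as a camera call.
- ctrl.recognise(picture, query): "position" ([column, row] in pixels, amid what is visible of it).
The state is a dict: "time": time; "joint_positions": joint angles; "joint_velocities": joint speeds; "effort": joint torques, N m; "tool_pos": TCP position; "orientation": TCP orientation; "ft_force": force on the tool from outside, world axes, zero at the start; "moment": the same for the moment, N m; "gripper_width": opening from 0.0 (shut) to 1.0 (fully open); "grip_force": force on a finger pad.
Only numpy, scipy, OpenCV 4.12 (cv2) and the standard library are available. Lean on these libraries where they do the work, as an engineer would, in place of code of your own. Each camera call takes 0.05 s, during which the arm holds its last target. There are 200 camera calls.

## Working session

There is one attempt and no reset: what is moved stays moved. The work goes in short steps, Python scripts to look and compute and a shell command to move; the robot and the scene stay as the last step left them, time stands still between calls to the robot, and variables do not carry over. Pictures are saved under pics/ and viewed, at most 14 in all, crops included, and the job is handed in when it is done.

```bash
ls; mkdir -p pics
cat > h.py <<'E'
import numpy as np, cv2
from workcell import ctrl
def px2ray(p,uv):
    d=np.array([(uv[0]-p['cx'])/p['fx'],(uv[1]-p['cy'])/p['fy']]); s=d.copy()
    for _ in range(20): s=d/(1+p['k1']*(s@s))
    T=np.array(p['pose']); return T[:3,3],T[:3,:3]@np.array([s[0],s[1],1])
def at_z(p,uv,z):
    o,r=px2ray(p,uv); return o+r*(z-o[2])/r[2]
def proj(p,X):
    T=np.array(p['pose']); c=T[:3,:3].T@(np.array(X,float)-T[:3,3]); s=c[:2]/c[2]; s=s*(1+p['k1']*(s@s))
    return np.array([p['fx']*s[0]+p['cx'],p['fy']*s[1]+p['cy']])
def tri(p,a,q,b):
    o1,r1=px2ray(p,a);o2,r2=px2ray(q,b)
    A=np.stack([r1,-r2],1);t=np.linalg.lstsq(A,o2-o1,rcond=None)[0]
    x,y=o1+t[0]*r1,o2+t[1]*r2; return (x+y)/2,np.linalg.norm(x-y)
def save(p,n): cv2.imwrite('pics/'+n+'.png',p['color'][:,:,::-1])
def rel(target,R=None):
    "tool-frame shift in mm to reach TCP target, and turn to R"
    s=ctrl.get_state(); O=np.array(s['orientation']); d=O.T@(np.array(target)-np.array(s['tool_pos']))*1000
    w=None
    if R is not None: w=cv2.Rodrigues(O.T@np.array(R))[0].ravel()
    return d.round(1),w
E
cat > a.py <<'E'
from h import *
np.set_printoptions(precision=3,suppress=True)
s=ctrl.get_state();print(s['tool_pos'],s['orientation'])
t=ctrl.capture('top');save(t,'top0');
for q in ['blank_0','tray','tray_bar','hopper','control','selector_grip','hook_mid','hook_tip','tag','tag_eye','tag_stand']:
    print('top',q,[(r['position'],round(r['conf'],2)) for r in ctrl.recognise(t,q)][:7])
w=ctrl.capture('side');save(w,'side0')
for q in ['blank_0','tray','tray_bar','hopper','control','selector_grip','hook_mid','hook_tip','tag','tag_eye','tag_stand']:
    print('side',q,[(r['position'],round(r['conf'],2)) for r in ctrl.recognise(w,q)][:7])
print(np.array(t['pose']),t['fx'],t['k1'],np.array(w['pose']),w['fx'])
E
python3 a.py
```

```text
pics
[0.236 0.605 0.23 ] [[-0.932  0.363 -0.001]
 [ 0.363  0.932 -0.002]
 [-0.    -0.002 -1.   ]]
top blank_0 [([300.1, 235.9], 0.8), ([383.7, 264.0], 0.77), ([213.4, 209.8], 0.7), ([288.5, 174.0], 0.24)]
top tray [([242.4, 259.2], 0.8)]
top tray_bar [([240.2, 263.3], 0.86)]
top hopper [([394.5, 194.1], 0.58), ([167.2, 204.1], 0.27)]
top control [([290.0, 175.7], 0.77), ([312.5, 273.4], 0.74)]
top selector_grip [([308.4, 168.5], 0.81)]
top hook_mid [([284.4, 175.9], 0.73)]
top hook_tip [([285.4, 175.4], 0.87)]
top tag [([166.4, 208.4], 0.49), ([302.2, 236.0], 0.24)]
top tag_eye [([166.6, 205.7], 0.71)]
top tag_stand [([174.0, 212.6], 0.72)]
side blank_0 [([338.7, 225.1], 0.69), ([300.7, 228.5], 0.56), ([281.5, 271.6], 0.51)]
side tray [([327.9, 254.9], 0.62)]
side tray_bar [([328.5, 251.1], 0.69), ([244.3, 212.0], 0.49)]
side hopper [([279.5, 179.8], 0.83)]
side control [([252.4, 224.3], 0.85)]
side selector_grip [([249.7, 210.9], 0.66), ([250.7, 224.0], 0.36)]
side hook_mid [([247.4, 224.1], 0.6)]
side hook_tip [([252.4, 226.0], 0.79), ([268.4, 272.8], 0.42)]
side tag [([272.9, 275.0], 0.77)]
side tag_eye [([269.1, 273.4], 0.56)]
side tag_stand [([270.0, 302.0], 0.7), ([243.1, 210.9], 0.26)]
[[-0.015 -0.991  0.13   0.396]
 [-1.     0.013 -0.02  -0.033]
 [ 0.018 -0.131 -0.991  1.384]
 [ 0.     0.     0.     1.   ]] 494.33968627329654 0.006988534652899724 [[-1.    -0.009  0.013  0.523]
 [-0.015  0.433 -0.901  1.266]
 [ 0.002 -0.901 -0.433  0.749]
 [ 0.     0.     0.     1.   ]] 504.26892036689236
```

Run:
```python
from h import *
a=cv2.imread('pics/top0.png')[120:330,120:440];cv2.imwrite('pics/top0c.png',cv2.resize(a,(800,525),interpolation=cv2.INTER_CUBIC))
a=cv2.imread('pics/side0.png')[140:340,200:400];cv2.imwrite('pics/side0c.png',cv2.resize(a,(600,600),interpolation=cv2.INTER_CUBIC))
```

```text
(no output)
```

View pics/top0c.png

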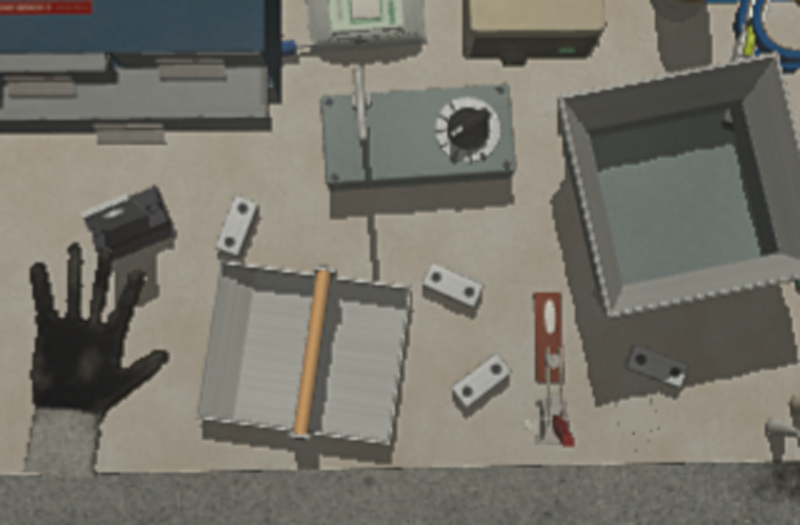

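View pics/side0c.png

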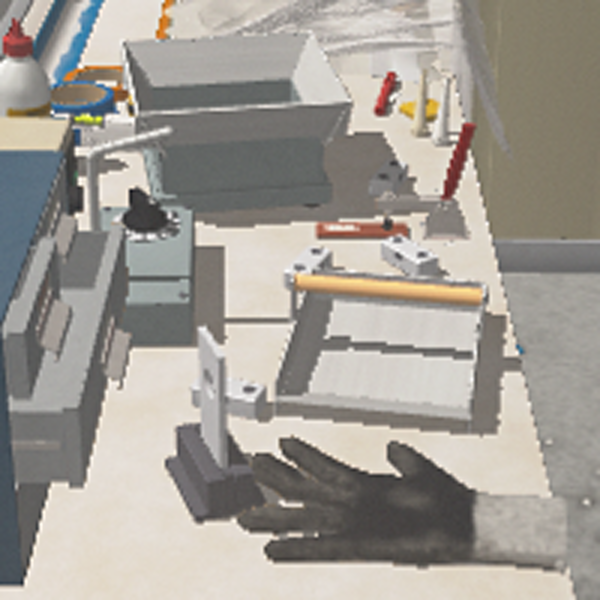

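```bash
cat > b.py <<'E'
from h import *
np.set_printoptions(precision=3,suppress=True)
import json
t=ctrl.capture('top');w=ctrl.capture('side')
f=lambda c:(120+c[0]/2.5,120+c[1]/2.5)
g=lambda c:(200+c[0]/3,140+c[1]/3)
for n,c in dict(b_left=(238,225),b_mid=(452,288),b_low=(481,383),b_sh=(655,368)).items(): print(n,at_z(t,f(c),.022))
for n,c in dict(left_a=(244,200),left_b=(231,255),mid_a=(437,277),mid_b=(467,293),low_a=(463,391),low_b=(496,369),sh_a=(640,359),sh_b=(677,376)).items(): print(n,at_z(t,f(c),.02))
for n,c in dict(tbar_a=(322,268),tbar_b=(302,434)).items(): print(n,at_z(t,f(c),.072))
for n,c in dict(tl=(225,264),tr=(410,290),br=(392,444),bl=(203,420)).items(): print('tray',n,at_z(t,f(c),.038 if n[1]=='r' else .02))
for n,c in dict(tl=(560,98),tr=(775,57),bl=(612,312)).items(): print('hop',n,at_z(t,f(c),.137))
for n,c in dict(tl=(322,97),tr=(508,86),br=(513,173),bl=(333,185)).items(): print('ctl',n,at_z(t,f(c),.05))
print('knob',at_z(t,f((471,127)),.075),tri(t,f((471,127)),w,g((145,212))))
print('eye',tri(t,f((118,211)),w,g((209,377))))
print('hooktip',tri(t,f((364,135)),w,g((168,130))))
print('hookpost',tri(t,f((359,68)),w,g((95,152))))
print('stand',at_z(t,f((132,222)),.038))
print('edge',at_z(t,f((400,470)),0))
E
python3 b.py
```

```text
b_left [0.587 0.128 0.022]
b_mid [ 0.514 -0.108  0.022]
b_low [ 0.409 -0.138  0.022]
b_sh [ 0.422 -0.33   0.022]
left_a [0.615 0.122 0.02 ]
left_b [0.554 0.136 0.02 ]
mid_a [ 0.526 -0.092  0.02 ]
mid_b [ 0.508 -0.125  0.02 ]
low_a [ 0.401 -0.118  0.02 ]
low_b [ 0.424 -0.155  0.02 ]
sh_a [ 0.433 -0.314  0.02 ]
sh_b [ 0.413 -0.354  0.02 ]
tbar_a [0.533 0.033 0.072]
tbar_b [0.358 0.055 0.072]
tray tl [0.544 0.142 0.02 ]
tray tr [ 0.511 -0.061  0.038]
tray br [ 0.345 -0.04   0.038]
tray bl [0.374 0.165 0.02 ]
hop tl [ 0.699 -0.218  0.137]
hop tr [ 0.741 -0.444  0.137]
hop bl [ 0.477 -0.264  0.137]
ctl tl [0.724 0.033 0.05 ]
ctl tr [ 0.735 -0.173  0.05 ]
ctl br [ 0.637 -0.176  0.05 ]
ctl bl [0.626 0.021 0.05 ]
knob [ 0.683 -0.129  0.075] (array([ 0.688, -0.13 ,  0.061]), np.float64(0.002501237156380422))
eye (array([0.596, 0.244, 0.099]), np.float64(0.006697056247620594))
hooktip (array([ 0.65 , -0.016,  0.202]), np.float64(0.002134632628179647))
hookpost (array([ 0.72 , -0.011,  0.182]), np.float64(0.0024516667069996484))
stand [0.589 0.242 0.038]
edge [ 0.315 -0.048  0.   ]
```

```bash
python3 -m jog '[[85,[-30,-26,-3.5],[0,0,0]],[85,[-30,-26,-3.5],[0,0,0]],[85,[-30,-26,-3.5],[0,0,0]],[85,[-30,-26,-3.5],[0,0,0]],[85,[-30,-26,-3.5],[0,0,0]]]'
python3 -m jog '[[85,[-30,-26,-3.5],[0,0,0]],[85,[-30,-26,-3.5],[0,0,0]],[85,[-30,-26,-3.5],[0,0,0]],[85,[-30,-26,-3.5],[0,0,0]],[85,[-30,-26,-3.5],[0,0,0]]]'
python3 -m jog '[[85,[-30,-26,-3.5],[0,0,0]],[85,[-30,-26,-3.5],[0,0,0]],[85,[-30,-26,-3.5],[0,0,0]],[85,[-30,-26,-3.5],[0,0,0]],[85,[-30,-26,-3.5],[0,0,0]]]'
python3 -m jog '[[85,[-30,-26,-3.5],[0,0,0]],[85,[-30,-26,-3.5],[0,0,0]],[85,[-30,-26,-3.5],[0,0,0]],[85,[-30,-26,-3.5],[0,0,0]],[85,[-30,-26,-3.5],[0,0,0]]]'
python3 -m jog '[[85,[0,0,0],[0,0,0.125]],[85,[0,0,0],[0,0,0.125]],[85,[0,0,0],[0,0,0.125]],[85,[0,0,0],[0,0,0.125]],[85,[0,0,0],[0,0,0.125]]]'
python3 -m jog '[[85,[0,0,0],[0,0,0.125]],[85,[0,0,0],[0,0,0.125]],[85,[0,0,0],[0,0,0.125]],[85,[0,0,0],[0,0,0.125]],[85,[0,0,0],[0,0,0.125]]]'
cat >> h.py <<'E'
np.set_printoptions(precision=3,suppress=True)
def look(name,qs,crop=None,cam='wrist',k=1):
    p=ctrl.capture(cam);save(p,name);R={}
    for q in qs:
        R[q]=[(r['position'],round(r['conf'],2)) for r in ctrl.recognise(p,q)];print(q,R[q][:5])
    s=ctrl.get_state();print('t',round(s['time'],1),'tcp',np.array(s['tool_pos']),'yaw x',round(np.degrees(np.arctan2(s['orientation'][1][0],s['orientation'][0][0])),1),'j',np.array(s['joint_positions']))
    return p,R
E
python3 -c "
from h import *
p,R=look('w1',['selector_grip','hook_tip','hook_mid'])
print(np.array(p['pose']),p['fx'],p['cx'],p['cy'])"
```

```text
time: 1.72
tool_pos: [0.3293, 0.4283, 0.2491]
orientation: [[-0.932, 0.363, 0.0], [0.363, 0.932, 0.0], [-0.0, 0.0, -1.0]]
ft_force: [0.3, 1.0, 0.1]
gripper_width: 0.992
grip_force: 0.0
time: 2.13
tool_pos: [0.4218, 0.2526, 0.2669]
orientation: [[-0.932, 0.363, 0.001], [0.363, 0.932, 0.001], [-0.0, 0.001, -1.0]]
ft_force: [0.6, 0.6, -0.2]
gripper_width: 0.997
grip_force: 0.0
time: 2.55
tool_pos: [0.5143, 0.0769, 0.2844]
orientation: [[-0.932, 0.363, 0.001], [0.363, 0.932, 0.001], [-0.001, 0.001, -1.0]]
ft_force: [0.8, 1.0, -0.0]
gripper_width: 0.992
grip_force: 0.0
time: 2.97
tool_pos: [0.6069, -0.0986, 0.3017]
orientation: [[-0.932, 0.363, 0.001], [0.363, 0.932, 0.0], [-0.0, 0.0, -1.0]]
ft_force: [0.3, 0.1, 0.2]
gripper_width: 0.999
grip_force: 0.0
time: 3.38
tool_pos: [0.6062, -0.097, 0.3013]
orientation: [[-0.538, 0.843, 0.0], [0.843, 0.538, 0.0], [0.0, 0.0, -1.0]]
ft_force: [-0.0, -0.4, 0.2]
gripper_width: 0.995
grip_force: 0.0
time: 3.8
tool_pos: [0.6062, -0.0968, 0.3014]
orientation: [[0.057, 0.998, 0.0], [0.998, -0.057, 0.0], [0.0, 0.0, -1.0]]
ft_force: [0.6, -0.6, 0.9]
gripper_width: 0.995
grip_force: 0.0
selector_grip [([338.4, 199.8], 0.66)]
hook_tip [([336.4, 147.4], 0.66)]
hook_mid [([335.1, 145.6], 0.9), ([219.8, 186.7], 0.34)]
t 4.0 tcp [ 0.606 -0.097  0.301] yaw x 87.3 j [-0.393  0.385  0.66   1.652 -0.25   1.191  0.278]
[[ 0.998 -0.056 -0.015  0.61 ]
 [-0.058 -0.965 -0.257 -0.032]
 [ 0.     0.258 -0.966  0.444]
 [ 0.     0.     0.     1.   ]] 292.4544422363164 278.0220181307384 208.2215750079967
```

View pics/w1.png

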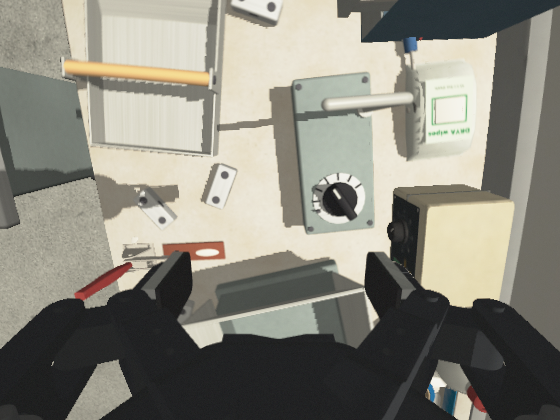

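Run:
```python
from h import *
p=ctrl.capture('wrist')
a=p['color'][160:240,300:380]
cv2.imwrite('pics/k.png',cv2.resize(a,(560,560),interpolation=cv2.INTER_CUBIC)[:,:,::-1])
print('knob',at_z(p,(340,200),.075),at_z(p,(340,200),.082))
A=at_z(p,(333,187),.082);B=at_z(p,(352,218),.082);print(A,B,np.degrees(np.arctan2(*(B-A)[1::-1])))
for c in [(293,79),(370,73),(374,227),(302,233)]: print('ctl',at_z(p,c,.05))
print('hooktip',at_z(p,(325,105),.2),'post',at_z(p,(412,98),.19))
```

```text
knob [ 0.685 -0.123  0.075] [ 0.684 -0.122  0.082]
[ 0.675 -0.105  0.082] [ 0.7   -0.147  0.082] -59.57469379089414
ctl [0.631 0.03  0.05 ]
ctl [0.728 0.033 0.05 ]
ctl [ 0.739 -0.172  0.05 ]
ctl [ 0.637 -0.176  0.05 ]
hooktip [ 0.647 -0.014  0.2  ] post [ 0.721 -0.011  0.19 ]
```

View pics/k.png

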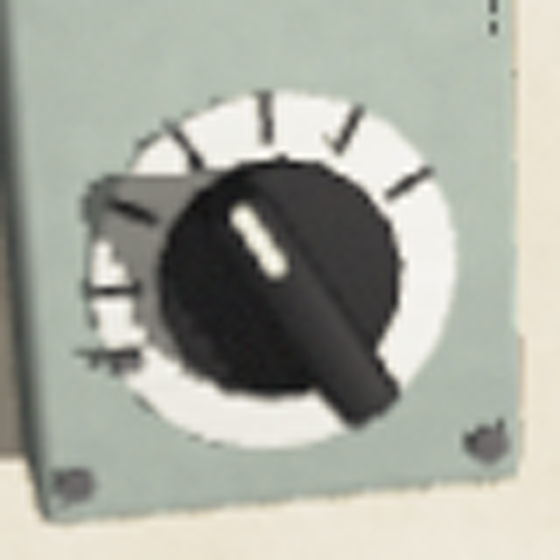

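```bash
python3 -m jog '[[45,[0,0,0],[0,0,-0.122]],[45,[0,0,0],[0,0,-0.122]],[45,[0,0,0],[0,0,-0.122]],[45,[0,0,0],[0,0,-0.122]],[45,[0,0,0],[0,0,-0.122]]]' | sed -n 2,3p
python3 -m jog '[[45,[-22.4,17.4,20],[0,0,0]],[45,[-22.4,17.4,20],[0,0,0]],[45,[-22.4,17.4,20],[0,0,0]],[45,[0,0,30],[0,0,0]],[45,[0,0,30],[0,0,0]]]' |sed -n 2,4p
python3 -m jog '[[45,[0,0,30],[0,0,0]],[45,[0,0,0],[0,0,0]]]' |sed -n 2,4p
python3 -c "
from h import *
look('w2',['selector_grip'])"
```

```text
tool_pos: [0.6062, -0.0969, 0.3014]
orientation: [[-0.537, 0.843, 0.0], [0.843, 0.537, 0.0], [0.0, 0.0, -1.0]]
tool_pos: [0.6874, -0.1273, 0.1801]
orientation: [[-0.532, 0.847, 0.001], [0.847, 0.532, -0.001], [-0.001, 0.001, -1.0]]
ft_force: [-0.4, 0.3, -1.5]
tool_pos: [0.6821, -0.1252, 0.1443]
orientation: [[-0.532, 0.847, -0.011], [0.847, 0.532, 0.002], [0.008, -0.009, -1.0]]
ft_force: [-1.2, 0.1, -1.3]
selector_grip []
t 5.2 tcp [ 0.686 -0.126  0.151] yaw x 122.1 j [-0.183  0.66   0.476  1.562 -0.339  1.004  0.951]
```

View pics/w2.png

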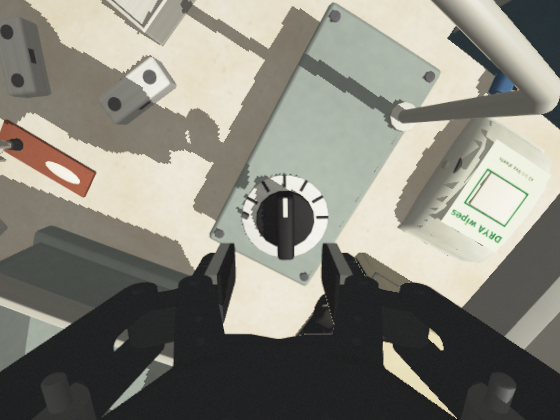

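```bash
python3 -c "
from h import *
p=ctrl.capture('wrist')
A=at_z(p,(286,194),.082);B=at_z(p,(287,258),.082);print(A,B,(A+B)/2,np.linalg.norm(A-B),np.degrees(np.arctan2(*(B-A)[1::-1])))
C=(A+B)/2;C[2]=.061;print(rel(C),ctrl.get_state()['tool_pos'])"
```

```text
[ 0.68  -0.107  0.082] [ 0.708 -0.15   0.082] [ 0.694 -0.129  0.082] 0.05132002068281815 -56.703537434966044
(array([-5.5,  4.9, 91.8]), None) [ 0.687 -0.127  0.153]
```

```bash
python3 -m jog '[[45,[-5,4,20],[0,0,0]],[45,[0,0,25],[0,0,0]],[45,[0,0,20],[0,0,0]],[45,[0,0,10],[0,0,0]],[45,[0,0,5],[0,0,0]]]' |sed -n 2,4p
python3 -m jog '[[45,[0,0,5],[0,0,0]],[45,[0,0,3],[0,0,0]],[45,[0,0,0],[0,0,0]]]' |sed -n 2,4p
python3 -m jog '[[0,[0,0,0],[0,0,0]],[0,[0,0,0],[0,0,0]],[0,[0,0,0],[0,0,0]],[0,[0,0,0],[0,0,0]],[0,[0,0,0],[0,0,0]]]' |sed -n 2,7p
```

```text
tool_pos: [0.6927, -0.1283, 0.072]
orientation: [[-0.531, 0.847, 0.001], [0.847, 0.531, 0.0], [-0.001, 0.001, -1.0]]
ft_force: [0.4, -0.6, 0.2]
tool_pos: [0.6928, -0.1284, 0.0642]
orientation: [[-0.53, 0.848, 0.001], [0.848, 0.53, -0.0], [-0.001, 0.001, -1.0]]
ft_force: [-0.9, 0.9, -0.2]
tool_pos: [0.6906, -0.1297, 0.0645]
orientation: [[-0.53, 0.848, -0.003], [0.848, 0.53, -0.001], [0.001, -0.003, -1.0]]
ft_force: [-6.7, -1.4, 6.4]
gripper_width: 0.138
grip_force: 60.7
```

```bash
python3 -m jog '[[0,[0,0,0],[0,0,-0.11]],[0,[0,0,0],[0,0,-0.11]],[0,[0,0,0],[0,0,-0.11]],[0,[0,0,0],[0,0,-0.11]],[0,[0,0,0],[0,0,-0.11]]]' |sed -n 2,4p
python3 -m jog '[[0,[0,0,0],[0,0,-0.11]],[0,[0,0,0],[0,0,-0.11]],[0,[0,0,0],[0,0,-0.11]],[0,[0,0,0],[0,0,-0.11]],[0,[0,0,0],[0,0,-0.10]]]' |sed -n 2,4p
python3 -m jog '[[0,[0,0,0],[0,0,0]],[0,[0,0,0],[0,0,0]]]' |sed -n 2,4p
python3 -m jog '[[40,[0,0,0],[0,0,0]],[40,[0,0,0],[0,0,0]],[40,[0,0,0],[0,0,0]],[40,[0,0,-10],[0,0,0]],[40,[0,0,-40],[0,0,0]]]' |sed -n 2,4p
python3 -m jog '[[40,[0,0,-40],[0,0,0]],[40,[0,0,-40],[0,0,0]],[40,[0,0,-40],[0,0,0]],[40,[0,0,-40],[0,0,0]],[40,[0,0,0],[0,0,0]]]' |sed -n 2,4p
python3 - <<'E'
from h import *
p,_=look('w3',['selector_grip','blank_0','tray'])
t=ctrl.capture('top');save(t,'top3')
for r in ctrl.recognise(t,'blank_0'): print(r['conf'],at_z(t,r['position'],.02))
E
```

```text
tool_pos: [0.6919, -0.1282, 0.0645]
orientation: [[-0.898, 0.441, -0.0], [0.441, 0.898, 0.0], [0.0, 0.0, -1.0]]
ft_force: [-3.5, 0.7, 4.6]
tool_pos: [0.6923, -0.1265, 0.0645]
orientation: [[-0.996, -0.084, -0.0], [-0.084, 0.996, 0.002], [-0.0, 0.002, -1.0]]
ft_force: [-2.4, 4.0, 3.8]
tool_pos: [0.6923, -0.1265, 0.0645]
orientation: [[-0.997, -0.075, 0.0], [-0.075, 0.997, 0.003], [-0.0, 0.003, -1.0]]
ft_force: [-3.0, 4.8, 5.9]
tool_pos: [0.6875, -0.1278, 0.1071]
orientation: [[-0.997, -0.077, -0.013], [-0.078, 0.997, 0.001], [0.013, 0.002, -1.0]]
ft_force: [-1.0, -0.6, -0.5]
tool_pos: [0.6963, -0.1298, 0.2847]
orientation: [[-0.997, -0.077, 0.017], [-0.077, 0.997, -0.003], [-0.016, -0.004, -1.0]]
ft_force: [0.5, -0.2, 1.0]
selector_grip [([280.5, 176.8], 0.55), ([333.2, 176.0], 0.16)]
blank_0 [([306.0, 42.8], 0.93), ([471.7, 111.7], 0.63)]
tray [([440.8, 30.4], 0.66)]
t 8.3 tcp [ 0.692 -0.128  0.273] yaw x -175.5 j [ 0.002  0.528  0.201  1.422 -0.108  1.203  1.864]
0.76 [0.59 0.13 0.02]
0.47 [ 0.429 -0.329  0.02 ]
```

View pics/w3.png

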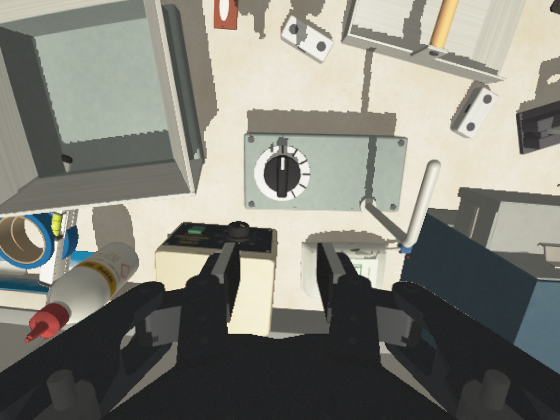

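```bash
cat >> h.py <<'E'
def plan(xyz,yaw):
    "turn about tool z first, then shift in the turned frame (tool z taken as straight down)"
    s=ctrl.get_state();O=np.array(s['orientation']);y0=np.degrees(np.arctan2(O[1,0],O[0,0]))
    r=(y0-yaw+180)%360-180; c,n=np.cos(np.radians(yaw)),np.sin(np.radians(yaw))
    d=np.array(xyz)-np.array(s['tool_pos'])
    print('turn z',round(np.radians(r),3),'(or %.3f)'%(np.radians(r)-np.sign(r)*2*np.pi),'shift',(np.array([c*d[0]+n*d[1],n*d[0]-c*d[1],-d[2]])*1000).round(1),'j7',round(s['joint_positions'][6],2),'tcp',np.array(s['tool_pos']))
def blank(p,a,b,z=.022):
    "centre and long-axis yaw from its two dots"
    A,B=at_z(p,a,z),at_z(p,b,z);d=B-A;print('mid',(A+B)/2,'sep',round(np.linalg.norm(d),4),'yaw',round(np.degrees(np.arctan2(d[1],d[0])),1))
    return (A+B)/2
E
python3 - <<'E'
from h import *
p=ctrl.capture('wrist')
a=p['color'][0:90,200:290+210];cv2.imwrite('pics/w3c.png',cv2.resize(a,None,fx=2.5,fy=2.5,interpolation=cv2.INTER_CUBIC)[:,:,::-1])
m=blank(p,(294,27),(321,47))
# TCP so that camera sees it: hover
plan([m[0],m[1],.12],61)
E
```

```text
mid [ 0.512 -0.106  0.022] sep 0.0401 yaw 60.7
turn z 2.155 (or -4.128) shift [ -67.7 -167.3  151.5] j7 1.86 tcp [ 0.691 -0.128  0.272]
```

```bash
python3 -m jog '[[60,[0,0,0],[0,0,0.12]],[60,[0,0,0],[0,0,0.12]],[60,[0,0,0],[0,0,0.12]],[60,[0,0,0],[0,0,0.12]],[60,[0,0,0],[0,0,0.12]]]' |sed -n 2p
python3 -m jog '[[60,[0,0,0],[0,0,0.12]],[60,[0,0,0],[0,0,0.12]],[60,[0,0,0],[0,0,0.12]],[60,[0,0,0],[0,0,0.12]],[60,[0,0,0],[0,0,0.12]]]' |sed -n 2p
python3 -m jog '[[60,[0,0,0],[0,0,0.12]],[60,[0,0,0],[0,0,0.12]],[60,[0,0,0],[0,0,0.12]],[60,[0,0,0],[0,0,0.12]],[60,[0,0,0],[0,0,0.12]]]' |sed -n 2p
python3 -m jog '[[60,[0,0,0],[0,0,0.12]],[60,[0,0,0],[0,0,0.12]],[60,[0,0,0],[0,0,0.115]]]' |sed -n 2p
python3 -m jog '[[60,[-13.5,-33.5,10],[0,0,0]],[60,[-13.5,-33.5,10],[0,0,0]],[60,[-13.5,-33.5,10],[0,0,0]],[60,[-13.5,-33.5,10],[0,0,0]],[60,[-13.5,-33.5,10],[0,0,0]]]' |sed -n 2,4p
python3 -m jog '[[60,[0,0,40],[0,0,0]],[60,[0,0,40],[0,0,0]],[60,[0,0,20],[0,0,0]],[60,[0,0,0],[0,0,0]],[60,[0,0,0],[0,0,0]]]' |sed -n 2,4p
python3 - <<'E'
from h import *
p,R=look('w4',['blank_0'])
print([at_z(p,r[0],.011) for r in R['blank_0']])
E
```

```text
tool_pos: [0.6917, -0.1283, 0.2718]
tool_pos: [0.6917, -0.1282, 0.2719]
tool_pos: [0.6917, -0.1282, 0.2719]
tool_pos: [0.6917, -0.1282, 0.272]
tool_pos: [0.5106, -0.1058, 0.2217]
orientation: [[0.485, 0.875, -0.002], [0.875, -0.485, -0.0], [-0.001, -0.002, -1.0]]
ft_force: [-0.9, 0.1, -0.3]
tool_pos: [0.5121, -0.1065, 0.1224]
orientation: [[0.485, 0.874, -0.003], [0.874, -0.485, -0.001], [-0.002, -0.002, -1.0]]
ft_force: [0.4, -0.2, -0.5]
blank_0 [([467.4, 90.2], 0.68), ([224.3, 284.3], 0.65)]
t 10.9 tcp [ 0.514 -0.107  0.124] yaw x 61.0 j [-0.376  0.457  0.647  2.029 -0.389  0.775 -0.003]
[array([ 0.697, -0.097,  0.011]), array([ 0.427, -0.151,  0.011])]
```

View pics/w4.png

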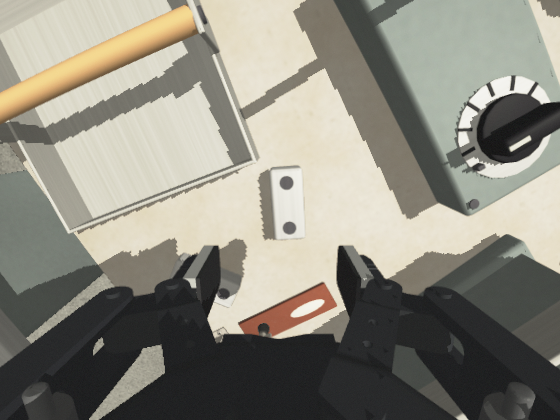

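Run:
```python
from h import *
p=ctrl.capture('wrist')
m=blank(p,(287,183),(289,228)); plan([m[0],m[1],.004],61)
print('tray back corner/walls',at_z(p,(256,158),.038),at_z(p,(77,228),.038),'bar',at_z(p,(190,18),.08))
```

```text
mid [ 0.522 -0.11   0.022] sep 0.0403 yaw -116.1
turn z -0.0 (or 6.283) shift [  0.9   8.9 120.6] j7 -0.0 tcp [ 0.514 -0.107  0.125]
tray back corner/walls [ 0.521 -0.06   0.038] [ 0.359 -0.037  0.038] bar [0.532 0.029 0.08 ]
```

```bash
python3 -m jog '[[60,[1,5,30],[0,0,-0.04]],[60,[0,0,35],[0,0,0]],[60,[0,0,30],[0,0,0]],[60,[0,0,15],[0,0,0]],[60,[0,0,9],[0,0,0]]]' |sed -n 2,4p
python3 -m jog '[[60,[0,0,0],[0,0,0]],[0,[0,0,0],[0,0,0]],[0,[0,0,0],[0,0,0]],[0,[0,0,0],[0,0,0]],[0,[0,0,0],[0,0,0]]]' |sed -n 2,6p
python3 -m jog '[[0,[0,0,0],[0,0,0]],[0,[0,0,-30],[0,0,0]],[0,[0,0,-40],[0,0,0]],[0,[0,0,-40],[0,0,0]],[0,[0,0,0],[0,0,0]]]' |sed -n 2,6p
python3 - <<'E'
from h import *
p,R=look('w5',['blank_0'])
plan([.482,-.009,.12],83)
E
```

```text
tool_pos: [0.5178, -0.1076, 0.0034]
orientation: [[0.449, 0.893, -0.001], [0.893, -0.449, 0.0], [-0.0, -0.001, -1.0]]
ft_force: [0.5, 0.2, 0.8]
tool_pos: [0.5194, -0.1079, 0.0061]
orientation: [[0.449, 0.893, 0.004], [0.893, -0.449, -0.0], [0.001, 0.003, -1.0]]
ft_force: [-0.4, -0.6, 5.6]
gripper_width: 0.308
grip_force: 60.4
tool_pos: [0.5223, -0.109, 0.1215]
orientation: [[0.45, 0.893, 0.013], [0.893, -0.45, -0.0], [0.005, 0.011, -1.0]]
ft_force: [0.7, -0.3, -0.8]
gripper_width: 0.311
grip_force: 59.6
blank_0 [([276.1, 259.0], 0.86), ([182.0, 273.7], 0.61)]
t 12.3 tcp [ 0.519 -0.107  0.117] yaw x 63.3 j [-0.362  0.475  0.634  2.023 -0.406  0.763  0.05 ]
turn z -0.343 (or 5.940) shift [ 93.1 -49.   -3.3] j7 0.05 tcp [ 0.519 -0.107  0.117]
```

```bash
python3 -m jog '[[0,[0,0,0],[0,0,-0.115]],[0,[0,0,0],[0,0,-0.115]],[0,[0,0,0],[0,0,-0.115]],[0,[31,-16.3,0],[0,0,0]],[0,[31,-16.3,0],[0,0,0]]]' |sed -n 2p
python3 -m jog '[[0,[31,-16.3,0],[0,0,0]],[0,[0,0,30],[0,0,0]],[0,[0,0,35],[0,0,0]],[0,[0,0,20],[0,0,0]],[0,[0,0,9],[0,0,0]]]' |sed -n 2,4p
python3 -m jog '[[0,[0,0,0],[0,0,0]],[50,[0,0,0],[0,0,0]],[50,[0,0,0],[0,0,0]],[50,[0,0,0],[0,0,0]],[50,[0,0,-20],[0,0,0]]]' |sed -n 2,6p
python3 -m jog '[[60,[0,0,-40],[0,0,0]],[60,[0,0,-40],[0,0,0]],[60,[0,0,0],[0,0,-0.12]],[60,[0,0,0],[0,0,-0.12]],[60,[0,0,0],[0,0,-0.12]]]' |sed -n 2p
python3 -m jog '[[60,[0,0,0],[0,0,-0.12]],[60,[0,0,0],[0,0,-0.12]],[60,[0,0,0],[0,0,-0.08]],[60,[-17.5,-32,0],[0,0,0]],[60,[-17.5,-32,0],[0,0,0]]]' |sed -n 2p
python3 -m jog '[[60,[-17.5,-32,0],[0,0,0]],[60,[-17.5,-32,0],[0,0,0]],[60,[0,0,0],[0,0,0]],[60,[0,0,0],[0,0,0]]]' |sed -n 2p
python3 - <<'E'
from h import *
p,R=look('w6',['blank_0'])
plan([.411,-.136,.004],122)
E
```

```text
tool_pos: [0.492, -0.0437, 0.1135]
tool_pos: [0.4775, -0.0089, 0.0171]
orientation: [[0.12, 0.993, -0.006], [0.993, -0.12, -0.0], [-0.001, -0.006, -1.0]]
ft_force: [-0.3, -0.1, -1.5]
tool_pos: [0.4792, -0.0095, 0.0394]
orientation: [[0.121, 0.993, -0.003], [0.993, -0.121, -0.0], [-0.001, -0.003, -1.0]]
ft_force: [-0.5, -0.9, -0.4]
gripper_width: 0.583
grip_force: 0.0
tool_pos: [0.4816, -0.0091, 0.1225]
tool_pos: [0.4458, -0.0726, 0.1214]
tool_pos: [0.4087, -0.1385, 0.1214]
blank_0 [([285.9, 207.2], 0.89), ([435.5, 123.1], 0.69)]
t 14.8 tcp [ 0.41  -0.136  0.121] yaw x 122.0 j [-0.154  0.283  0.457  2.232 -0.203  0.662  1.008]
turn z 0.001 (or -6.282) shift [ -0.3   1.  117.1] j7 1.01 tcp [ 0.41  -0.136  0.121]
```

View pics/w6.png

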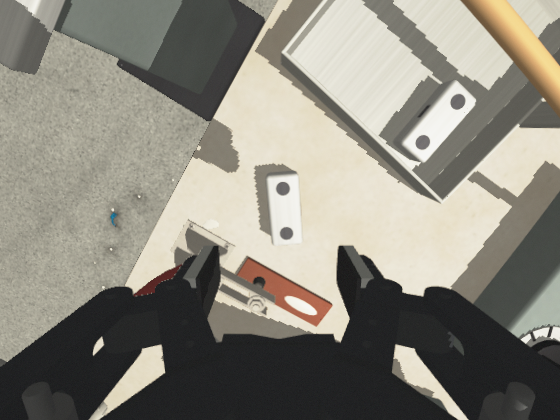

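```bash
python3 -m jog '[[55,[-4,2,30],[0,0,-0.06]],[55,[0,0,35],[0,0,0]],[55,[0,0,30],[0,0,0]],[55,[0,0,15],[0,0,0]],[55,[0,0,7],[0,0,0]]]' |sed -n 2,4p
python3 -m jog '[[55,[0,0,0],[0,0,0]],[0,[0,0,0],[0,0,0]],[0,[0,0,0],[0,0,0]],[0,[0,0,0],[0,0,0]],[0,[0,0,0],[0,0,0]]]' |sed -n 2,6p
python3 -m jog '[[0,[0,0,0],[0,0,0]],[0,[0,0,-30],[0,0,0]],[0,[0,0,-40],[0,0,0]],[0,[0,0,-40],[0,0,0]],[0,[0,0,0],[0,0,0]]]' |sed -n 2,6p
python3 - <<'E'
from h import *
p,R=look('w7',['blank_0'])
plan([.414,.001,.022],83)
E
```

```text
tool_pos: [0.4124, -0.1373, 0.0012]
orientation: [[-0.582, 0.813, -0.003], [0.813, 0.582, 0.001], [0.003, -0.002, -1.0]]
ft_force: [0.3, -1.0, -0.1]
tool_pos: [0.4142, -0.139, 0.0046]
orientation: [[-0.581, 0.814, 0.003], [0.814, 0.581, -0.0], [-0.002, 0.002, -1.0]]
ft_force: [-0.1, 1.1, 7.4]
gripper_width: 0.31
grip_force: 60.0
tool_pos: [0.4171, -0.1403, 0.1197]
orientation: [[-0.58, 0.815, 0.013], [0.815, 0.58, -0.001], [-0.008, 0.01, -1.0]]
ft_force: [1.6, -0.4, -0.8]
gripper_width: 0.31
grip_force: 59.6
blank_0 [([278.6, 257.7], 0.73), ([430.4, 122.7], 0.67)]
t 16.2 tcp [ 0.414 -0.139  0.115] yaw x 125.5 j [-0.154  0.303  0.464  2.228 -0.226  0.649  1.092]
turn z 0.742 (or -5.541) shift [138.7 -17.4  93.3] j7 1.09 tcp [ 0.414 -0.139  0.115]
```

```bash
python3 -m jog '[[0,[0,0,0],[0,0,0.124]],[0,[0,0,0],[0,0,0.124]],[0,[0,0,0],[0,0,0.124]],[0,[0,0,0],[0,0,0.124]],[0,[0,0,0],[0,0,0.124]]]' |sed -n 2p
python3 -m jog '[[0,[0,0,0],[0,0,0.122]],[0,[34.7,-4.4,0],[0,0,0]],[0,[34.7,-4.4,0],[0,0,0]],[0,[34.7,-4.3,0],[0,0,0]],[0,[34.7,-4.3,0],[0,0,0]]]' |sed -n 2p
python3 -m jog '[[0,[0,0,30],[0,0,0]],[0,[0,0,35],[0,0,0]],[0,[0,0,20],[0,0,0]],[0,[0,0,8],[0,0,0]],[0,[0,0,0],[0,0,0]]]' |sed -n 2,4p
python3 -m jog '[[50,[0,0,0],[0,0,0]],[50,[0,0,0],[0,0,0]],[50,[0,0,0],[0,0,0]],[50,[0,0,-20],[0,0,0]],[50,[0,0,-30],[0,0,0]]]' |sed -n 2,6p
python3 -m jog '[[60,[0,0,-40],[0,0,0]],[60,[0,0,-40],[0,0,0]],[60,[0,0,0],[0,0,0.117]],[60,[0,0,0],[0,0,0.117]],[60,[0,0,0],[0,0,0.117]]]' |sed -n 2p
python3 -m jog '[[60,[-32.4,17.5,0],[0,0,0]],[60,[-32.4,17.5,0],[0,0,0]],[60,[-32.4,17.5,0],[0,0,0]],[60,[-32.4,17.5,0],[0,0,0]],[60,[-32.4,17.5,0],[0,0,0]]]' |sed -n 2p
python3 -m jog '[[60,[-32.4,17.5,0],[0,0,0]],[60,[-32.4,17.5,0],[0,0,0]],[60,[-32.4,17.5,10],[0,0,0]],[60,[-32.4,17.5,10],[0,0,0]],[60,[0,0,0],[0,0,0]]]' |sed -n 2p
python3 -m jog '[[60,[0,0,15],[0,0,0]],[60,[0,0,0],[0,0,0]],[60,[0,0,0],[0,0,0]]]' |sed -n 2p
python3 - <<'E'
from h import *
p,R=look('w8',['blank_0'])
for r in R['blank_0']: print(at_z(p,r[0],.022))
plan([.422,-.33,.004],63)
E
```

```text
tool_pos: [0.4117, -0.1387, 0.1121]
tool_pos: [0.4112, 0.0021, 0.1122]
tool_pos: [0.4104, 0.0003, 0.0182]
orientation: [[0.123, 0.992, -0.006], [0.992, -0.123, -0.001], [-0.002, -0.006, -1.0]]
ft_force: [1.3, -0.4, -0.6]
tool_pos: [0.4115, 0.0005, 0.0703]
orientation: [[0.123, 0.992, -0.003], [0.992, -0.123, -0.001], [-0.001, -0.003, -1.0]]
ft_force: [0.6, 1.4, 0.4]
gripper_width: 0.585
grip_force: 0.0
tool_pos: [0.4135, 0.0014, 0.1522]
tool_pos: [0.4168, -0.1847, 0.1514]
tool_pos: [0.4175, -0.3386, 0.1309]
tool_pos: [0.4194, -0.33, 0.1157]
blank_0 [([289.2, 203.9], 0.64)]
t 19.4 tcp [ 0.42  -0.33   0.116] yaw x 62.9 j [ 0.03   0.511  0.732  2.015 -0.479  0.79   0.571]
[ 0.43  -0.33   0.022]
turn z -0.002 (or 6.281) shift [  0.9   1.5 112.3] j7 0.57 tcp [ 0.42  -0.33   0.116]
```

View pics/w8.png

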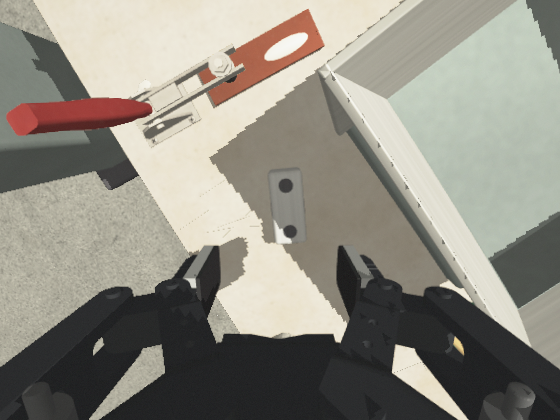

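```bash
python3 -m jog '[[55,[-2,4,30],[0,0,-0.06]],[55,[0,0,35],[0,0,0]],[55,[0,0,25],[0,0,0]],[55,[0,0,15],[0,0,0]],[55,[0,0,7],[0,0,0]]]' |sed -n 2,4p
python3 -m jog '[[55,[0,0,0],[0,0,0]],[0,[0,0,0],[0,0,0]],[0,[0,0,0],[0,0,0]],[0,[0,0,0],[0,0,0]],[0,[0,0,0],[0,0,0]]]' |sed -n 2,6p
python3 -m jog '[[0,[0,0,0],[0,0,0]],[0,[0,0,-30],[0,0,0]],[0,[0,0,-40],[0,0,0]],[0,[0,0,-40],[0,0,0]],[0,[0,0,-40],[0,0,0]]]' |sed -n 2,6p
python3 - <<'E'
from h import *
p,R=look('w9',['blank_0'])
plan([.493,.083,.022],83)
t=ctrl.capture('top');save(t,'top9');
for r in ctrl.recognise(t,'blank_0'): print(r['conf'],r['position'],at_z(t,r['position'],.02))
E
```

```text
tool_pos: [0.4221, -0.3329, 0.0021]
orientation: [[0.401, 0.916, -0.002], [0.916, -0.401, 0.001], [0.001, -0.002, -1.0]]
ft_force: [0.1, 0.4, 0.1]
tool_pos: [0.4236, -0.3348, 0.005]
orientation: [[0.402, 0.916, 0.003], [0.916, -0.402, -0.001], [-0.0, 0.003, -1.0]]
ft_force: [-0.8, 1.7, 6.0]
gripper_width: 0.311
grip_force: 60.2
tool_pos: [0.4218, -0.3339, 0.1553]
orientation: [[0.403, 0.915, -0.0], [0.915, -0.403, 0.0], [-0.0, -0.0, -1.0]]
ft_force: [1.0, -0.1, 0.5]
gripper_width: 0.312
grip_force: 59.5
blank_0 [([275.5, 252.6], 0.74)]
t 20.8 tcp [ 0.425 -0.337  0.16 ] yaw x 66.3 j [-0.     0.45   0.773  1.977 -0.415  0.864  0.582]
turn z -0.292 (or 5.991) shift [425.   16.  137.7] j7 0.58 tcp [ 0.425 -0.337  0.16 ]
0.71 [264.2, 249.6] [ 0.475 -0.007  0.02 ]
0.68 [218.5, 208.5] [0.591 0.119 0.02 ]
0.66 [389.6, 260.8] [ 0.44  -0.352  0.02 ]
0.53 [260.6, 272.3] [0.414 0.004 0.02 ]
```

```bash
python3 -m jog '[[0,[0,0,0],[0,0,-0.098]],[0,[0,0,0],[0,0,-0.098]],[0,[0,0,0],[0,0,-0.097]],[0,[38.6,1.5,0],[0,0,0]],[0,[38.6,1.5,0],[0,0,0]]]' |sed -n 2p
python3 -m jog '[[0,[38.6,1.5,0],[0,0,0]],[0,[38.6,1.5,0],[0,0,0]],[0,[38.6,1.5,0],[0,0,0]],[0,[38.6,1.5,0],[0,0,0]],[0,[38.6,1.5,0],[0,0,0]]]' |sed -n 2p
python3 -m jog '[[0,[38.6,1.5,0],[0,0,0]],[0,[38.6,1.5,0],[0,0,0]],[0,[38.6,1.5,0],[0,0,0]],[0,[38.6,1,0],[0,0,0]],[0,[0,0,20],[0,0,0]]]' |sed -n 2p
python3 -m jog '[[0,[0,0,40],[0,0,0]],[0,[0,0,35],[0,0,0]],[0,[0,0,25],[0,0,0]],[0,[0,0,18],[0,0,0]],[0,[0,0,0],[0,0,0]]]' |sed -n 2,4p
python3 -m jog '[[50,[0,0,0],[0,0,0]],[50,[0,0,0],[0,0,0]],[50,[0,0,0],[0,0,0]],[50,[0,0,-20],[0,0,0]],[50,[0,0,-30],[0,0,0]]]' |sed -n 2,6p
python3 -m jog '[[60,[0,0,-40],[0,0,0]],[60,[0,0,-10],[0,0,-0.122]],[60,[0,0,0],[0,0,-0.122]],[60,[0,0,0],[0,0,-0.122]],[60,[0,0,0],[0,0,-0.122]]]' |sed -n 2p
python3 -m jog '[[60,[0,0,0],[0,0,-0.122]],[60,[0,0,0],[0,0,-0.122]],[60,[0,0,0],[0,0,-0.122]],[60,[0,0,0],[0,0,-0.122]],[60,[0,0,0],[0,0,-0.122]]]' |sed -n 2p
python3 -m jog '[[60,[0,0,0],[0,0,-0.122]],[60,[0,0,0],[0,0,-0.122]],[60,[0,0,0],[0,0,-0.122]],[60,[-27.7,20.8,0],[0,0,0]],[60,[-27.7,20.8,0],[0,0,0]]]' |sed -n 2p
python3 -m jog '[[60,[-27.7,20.8,0],[0,0,0]],[60,[0,0,0],[0,0,0]],[60,[0,0,0],[0,0,0]]]' |sed -n 2p
python3 - <<'E'
from h import *
p,R=look('w10',['blank_0'])
for r in R['blank_0']: print(at_z(p,r[0],.022))
E
```

```text
tool_pos: [0.4326, -0.259, 0.1522]
tool_pos: [0.4641, -0.065, 0.1522]
tool_pos: [0.4915, 0.0951, 0.1342]
tool_pos: [0.4859, 0.0844, 0.0112]
orientation: [[0.121, 0.993, -0.008], [0.993, -0.121, -0.003], [-0.004, -0.008, -1.0]]
ft_force: [0.1, -0.6, -0.8]
tool_pos: [0.4881, 0.0853, 0.0652]
orientation: [[0.121, 0.993, -0.003], [0.993, -0.121, -0.001], [-0.001, -0.003, -1.0]]
ft_force: [0.7, 0.9, 0.3]
gripper_width: 0.584
grip_force: 0.0
tool_pos: [0.4901, 0.0861, 0.1172]
tool_pos: [0.49, 0.0857, 0.1168]
tool_pos: [0.553, 0.1131, 0.1171]
tool_pos: [0.5858, 0.1283, 0.1163]
blank_0 [([283.2, 210.8], 0.96), ([197.9, 99.4], 0.75), ([51.2, 29.9], 0.71), ([71.6, 125.2], 0.71)]
t 24.6 tcp [0.584 0.127 0.116] yaw x 166.9 j [-0.444  0.522  0.228  1.836 -0.157  0.801  1.206]
[0.587 0.132 0.022]
[0.486 0.088 0.022]
[ 0.411 -0.006  0.022]
[ 0.48  -0.017  0.022]
```

View pics/w10.png

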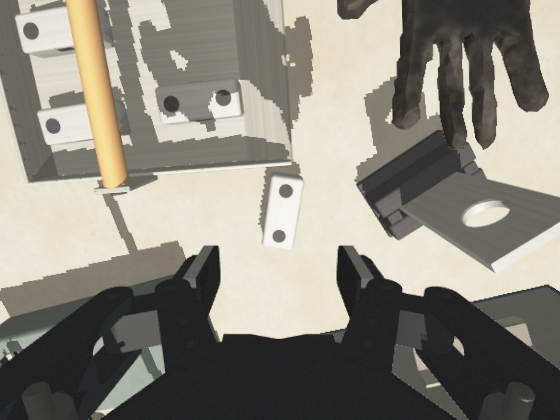

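```bash
python3 -m jog '[[55,[0,0,0],[0,0,0.082]],[55,[-6,1,30],[0,0,0.083]],[55,[0,0,35],[0,0,0]],[55,[0,0,25],[0,0,0]],[55,[0,0,15],[0,0,0]]]' |sed -n 2,4p
python3 -m jog '[[55,[0,0,7],[0,0,0]],[55,[0,0,0],[0,0,0]],[0,[0,0,0],[0,0,0]],[0,[0,0,0],[0,0,0]],[0,[0,0,0],[0,0,0]]]' |sed -n 2,6p
python3 -m jog '[[0,[0,0,0],[0,0,0]],[0,[0,0,0],[0,0,0]],[0,[0,0,-30],[0,0,0]],[0,[0,0,-40],[0,0,0]],[0,[0,0,-40],[0,0,0]]]' |sed -n 2,6p
python3 - <<'E'
from h import *
p,R=look('w11',['blank_0'])
plan([.418,.095,.018],83)
E
```

```text
tool_pos: [0.5878, 0.1256, 0.0082]
orientation: [[-0.924, 0.383, -0.004], [0.383, 0.924, -0.001], [0.003, -0.003, -1.0]]
ft_force: [-1.2, -0.1, 0.1]
tool_pos: [0.5919, 0.1268, 0.0054]
orientation: [[-0.924, 0.383, 0.003], [0.383, 0.924, 0.001], [-0.003, 0.002, -1.0]]
ft_force: [0.1, 0.4, -0.0]
gripper_width: 0.312
grip_force: 59.0
tool_pos: [0.5896, 0.1263, 0.1142]
orientation: [[-0.924, 0.383, -0.002], [0.383, 0.924, -0.001], [0.002, -0.001, -1.0]]
ft_force: [0.7, 0.9, -0.7]
gripper_width: 0.308
grip_force: 59.4
blank_0 [([62.8, 153.1], 0.86), ([185.5, 111.4], 0.82), ([280.9, 252.8], 0.82), ([34.1, 68.6], 0.67)]
t 25.9 tcp [0.595 0.127 0.121] yaw x 157.5 j [-0.472  0.528  0.272  1.818 -0.19   0.807  1.073]
turn z 1.3 (or -4.983) shift [ -53.8 -172.1  102.7] j7 1.07 tcp [0.595 0.127 0.121]
```

```bash
python3 -m jog '[[0,[0,0,0],[0,0,0.12]],[0,[0,0,0],[0,0,0.12]],[0,[0,0,0],[0,0,0.12]],[0,[0,0,0],[0,0,0.12]],[0,[0,0,0],[0,0,0.12]]]' |sed -n 2p
python3 -m jog '[[0,[0,0,0],[0,0,0.12]],[0,[0,0,0],[0,0,0.12]],[0,[0,0,0],[0,0,0.12]],[0,[0,0,0],[0,0,0.12]],[0,[0,0,0],[0,0,0.12]]]' |sed -n 2p
python3 -m jog '[[0,[0,0,0],[0,0,0.10]],[0,[-10.8,-34.4,0],[0,0,0]],[0,[-10.8,-34.4,0],[0,0,0]],[0,[-10.8,-34.4,0],[0,0,0]],[0,[-10.8,-34.4,0],[0,0,0]]]' |sed -n 2p
python3 -m jog '[[0,[-10.8,-34.4,0],[0,0,0]],[0,[0,0,30],[0,0,0]],[0,[0,0,35],[0,0,0]],[0,[0,0,25],[0,0,0]],[0,[0,0,12],[0,0,0]]]' |sed -n 2,4p
python3 -m jog '[[0,[0,0,0],[0,0,0]],[50,[0,0,0],[0,0,0]],[50,[0,0,0],[0,0,0]],[50,[0,0,0],[0,0,0]],[50,[0,0,-20],[0,0,0]]]' |sed -n 2,6p
python3 -m jog '[[60,[0,0,-40],[0,0,0]],[60,[0,0,-40],[0,0,0]],[60,[0,0,-40],[0,0,0]],[60,[0,0,-40],[0,0,0]],[60,[0,0,0],[0,0,0]]]' |sed -n 2p
cat > fit.py <<'E'
import numpy as np,itertools
from scipy.optimize import least_squares
from scipy.spatial.transform import Rotation as Ro
from h import ctrl
D=[([-1.242,.468,-.012,1.603,.006,1.071,-.056],[.236,.605,.230],158.7),([-.393,.385,.66,1.652,-.25,1.191,.278],[.606,-.097,.301],87.3),
([-.183,.66,.476,1.562,-.339,1.004,.951],[.686,-.126,.151],122.1),([.002,.528,.201,1.422,-.108,1.203,1.864],[.692,-.128,.273],-175.5),
([-.376,.457,.647,2.029,-.389,.775,-.003],[.514,-.107,.124],61),([-.362,.475,.634,2.023,-.406,.763,.05],[.519,-.107,.117],63.3),
([-.154,.283,.457,2.232,-.203,.662,1.008],[.41,-.136,.121],122),([.03,.511,.732,2.015,-.479,.79,.571],[.42,-.33,.116],62.9),
([0,.45,.773,1.977,-.415,.864,.582],[.425,-.337,.16],66.3),([-.444,.522,.228,1.836,-.157,.801,1.206],[.584,.127,.116],166.9),
([-.472,.528,.272,1.818,-.19,.807,1.073],[.595,.127,.121],157.5)]
def fk(q,P,s):
    h,a,L1,b,L2,c,L3,o1,o7=P
    R=Ro.from_euler('Z',s[0]*q[0]+o1)*Ro.from_euler('Y',q[1]);p=np.array([0,0,h])+R.apply([0,0,L1])
    R=R*Ro.from_euler('Z',s[1]*q[2]);p=p+R.apply([a,0,0]);R=R*Ro.from_euler('Y',q[3]);p=p+R.apply([b,0,L2])
    R=R*Ro.from_euler('Z',s[2]*q[4])*Ro.from_euler('Y',q[5]);p=p+R.apply([c,0,L3]);R=R*Ro.from_euler('Z',s[3]*q[6]+o7)
    return p,R
def res(P,s):
    o=[]
    for q,x,y in D:
        p,R=fk(q,P,s);M=R.as_matrix();y=np.radians(y)
        o+=list((p-x)*5)+list(M[:,2]-[0,0,-1])+list(M[:,0]-[np.cos(y),np.sin(y),0])
    return np.array(o)
if __name__=='__main__':
    best=None
    for s in itertools.product([1,-1],repeat=4):
        for o7 in (1.6,-1.6,3.1,0):
            r=least_squares(res,[.3,0,.4,0,.4,0,.2,0,o7],args=(s,))
            if best is None or r.cost<best[0]: best=(r.cost,r.x,s)
    print(best,np.abs(res(best[1],best[2])).max());np.save('kin.npy',np.r_[best[1],best[2]])
    st=ctrl.get_state();p,R=fk(st['joint_positions'],best[1],best[2]);print(p,st['tool_pos'],R.as_matrix()-st['orientation'])
E
python3 fit.py
python3 - <<'E'
from h import *
p,R=look('w12',['blank_0','tray_bar'])
t=ctrl.capture('top');save(t,'top12');
for r in ctrl.recognise(t,'blank_0'): print(r['conf'],r['position'],at_z(t,r['position'],.026))
E
```

```text
tool_pos: [0.5903, 0.1267, 0.1133]
tool_pos: [0.5903, 0.1267, 0.1132]
tool_pos: [0.4468, 0.1001, 0.1129]
tool_pos: [0.4116, 0.094, 0.0093]
orientation: [[0.121, 0.993, -0.002], [0.993, -0.121, -0.001], [-0.001, -0.002, -1.0]]
ft_force: [0.4, -0.3, 2.4]
tool_pos: [0.412, 0.0936, 0.0303]
orientation: [[0.122, 0.993, -0.003], [0.993, -0.122, -0.001], [-0.002, -0.003, -1.0]]
ft_force: [-0.2, -0.5, -0.5]
gripper_width: 0.585
grip_force: 0.0
tool_pos: [0.4175, 0.0952, 0.198]
(np.float64(0.0040982054018910315), array([ 0.265,  0.01 ,  0.509, -0.014,  0.465, -0.003,  0.272, -0.05 ,
       -4.763]), (-1, -1, -1, -1)) 0.034424539659191344
[0.412 0.097 0.201] [0.417 0.095 0.198] [[-0.     0.     0.   ]
 [ 0.     0.    -0.001]
 [-0.001  0.    -0.   ]]
blank_0 [([331.4, 277.9], 0.94), ([281.3, 272.4], 0.85), ([337.9, 187.8], 0.85), ([272.6, 190.4], 0.6)]
tray_bar [([302.7, 215.5], 0.82)]
t 28.6 tcp [0.413 0.095 0.192] yaw x 83.1 j [-1.024  0.146  0.796  2.207 -0.144  0.836 -0.257]
0.74 [257.7, 275.6] [0.405 0.012 0.026]
0.71 [263.9, 254.1] [ 0.463 -0.006  0.026]
0.51 [234.5, 243.2] [0.494 0.074 0.026]
0.22 [286.7, 177.1] [ 0.677 -0.072  0.026]
```

View pics/w12.png

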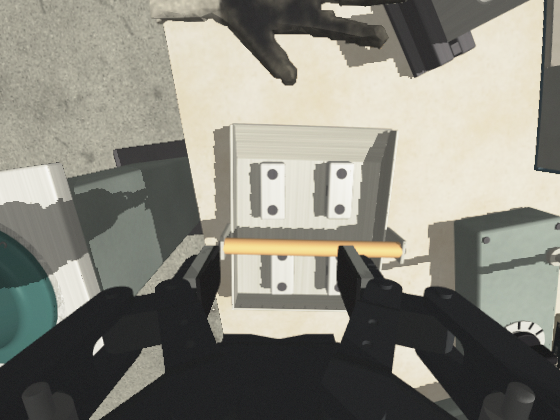

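```bash
cat > ik.py <<'E'
from fit import *
K=np.load('kin.npy');P,S=K[:9],K[9:].astype(int)
lo=np.array([-2.53,-.31,-1.57,.28,-1.29,.15,-2.92]);hi=np.array([2.53,2.02,1.55,2.44,4.43,1.84,2.92])
def err(q,p,R):
    a,B=fk(q,P,S);return np.r_[(a-p),.3*(R.inv()*B).as_rotvec()]
def step(q,p,R,w=.02):
    "nearest solution to q with a weak pull to q"
    r=least_squares(lambda x:np.r_[err(x,p,R)*50,w*(x-q)],np.clip(q,lo+1e-3,hi-1e-3),bounds=(lo,hi));return r.x,np.abs(err(r.x,p,R)).max()
def tool(bar,trayyaw,tilt,flip):
    T=Ro.from_euler('Z',trayyaw,degrees=True)*Ro.from_euler('Y',tilt,degrees=True)
    M=T.as_matrix();x=-M[:,1] if flip else M[:,1];z=-M[:,2];R=Ro.from_matrix(np.stack([x,np.cross(z,x),z],1))
    return bar+.019*z,R
E
cat > scan.py <<'E'
from ik import *
H=np.array([.609,-.354]);q0=np.array(ctrl.get_state()['joint_positions'])
rng=np.random.default_rng(0)
for yaw in range(-90,270,30):
  u=np.array([np.cos(np.radians(yaw)),np.sin(np.radians(yaw))])
  for fl in (0,1):
    bar=np.r_[H-.05*u,.29];p,R=tool(bar,yaw,64,fl);b=(9,)
    for k in range(6):
        q,e=step(rng.uniform(lo,hi) if k else q0,p,R,0)
        if e<b[0]: b=(e,q,np.minimum(q-lo,hi-q).min())
        if e<.002: break
    if b[0]<.005: print(yaw,fl,round(b[0],4),b[1].round(2),'margin',round(b[2],2))
E
python3 scan.py
```

```text
-90 0 0.0 [ 0.81  0.85 -0.26  1.2  -0.67  1.83 -0.94] margin 0.01
-90 1 0.0 [ 0.79  0.85 -0.23  1.2  -0.68  1.84  2.22] margin 0.0
30 0 0.0 [-0.11  0.96  0.78  1.21  0.37  1.7   1.06] margin 0.14
30 1 0.0 [-0.24  1.12  1.14  1.21  0.1   1.65 -1.88] margin 0.19
60 0 0.0 [-0.24  0.82  0.77  1.48  0.62  1.22  1.14] margin 0.62
60 1 0.0 [-0.42  1.04  1.19  1.48  0.21  1.1  -1.71] margin 0.36
90 0 0.0 [-0.18  0.61  0.57  1.74  1.13  0.83  1.02] margin 0.68
90 1 0.0 [-0.49  0.83  1.09  1.74  0.63  0.57 -1.8 ] margin 0.42
120 0 0.0 [-0.04  0.46  0.46  1.93  1.88  0.47  0.68] margin 0.32
120 1 0.0 [-0.36  0.6   0.9   1.93  1.95  0.25 -2.68] margin 0.1
150 0 0.0 [ 0.2   0.4   0.34  2.    3.39  0.38 -0.38] margin 0.23
150 1 0.0 [ 0.72  0.4  -0.29  2.    2.95  0.37 -2.92] margin 0.0
180 0 0.0 [ 1.15  0.51 -0.67  1.93  4.41  0.38 -0.72] margin 0.02
180 1 0.0 [-0.15  0.68  1.05  1.93  4.24  1.12  2.  ] margin 0.19
210 0 0.0 [ 0.89  0.55 -0.23  1.74 -1.29  0.98 -1.05] margin 0.0
210 1 0.0 [-0.02  0.86  1.13  1.74  4.43  1.69  2.09] margin 0.0
240 0 0.0 [ 0.66  0.69  0.09  1.48 -1.1   1.55 -0.97] margin 0.19
240 1 0.0 [ 1.35  0.99 -1.12  1.48 -0.29  1.12  1.67] margin 0.45
```

Run:
```python
from h import *
p=ctrl.capture('wrist')
A=at_z(p,(224,247),.074);B=at_z(p,(401,250),.074);m=(A+B)/2;d=A-B;print(A,B,m,np.linalg.norm(d),'tray y yaw',np.degrees(np.arctan2(d[1],d[0])))
for c in [(232,125),(396,130)]: print('front',at_z(p,c,.025))
for c in [(234,305)]: print('back',at_z(p,c,.038))
plan([m[0],m[1],.072-.019],173)
t=ctrl.capture('top')
```

```text
[0.356 0.057 0.074] [0.524 0.033 0.074] [0.44  0.045 0.074] 0.16973715815941834 tray y yaw 171.8511433166859
front [0.374 0.169 0.025]
front [0.54  0.144 0.025]
back [ 0.346 -0.029  0.038]
turn z -1.571 (or 4.712) shift [-33.  -44.5 137.2] j7 -0.26 tcp [0.412 0.094 0.19 ]
```

```bash
python3 -m jog '[[60,[0,0,0],[0,0,-0.121]],[60,[0,0,0],[0,0,-0.121]],[60,[0,0,0],[0,0,-0.121]],[60,[0,0,0],[0,0,-0.121]],[60,[0,0,0],[0,0,-0.121]]]' |sed -n 2p
python3 -m jog '[[60,[0,0,0],[0,0,-0.121]],[60,[0,0,0],[0,0,-0.121]],[60,[0,0,0],[0,0,-0.121]],[60,[0,0,0],[0,0,-0.121]],[60,[0,0,0],[0,0,-0.121]]]' |sed -n 2p
python3 -m jog '[[60,[0,0,0],[0,0,-0.121]],[60,[0,0,0],[0,0,-0.121]],[60,[0,0,0],[0,0,-0.121]],[60,[-18,-22,0],[0,0,0]],[60,[-18,-22,0],[0,0,0]]]' |sed -n 2,3p
python3 -m jog '[[60,[0,0,30],[0,0,0]],[60,[0,0,30],[0,0,0]],[60,[0,0,20],[0,0,0]],[60,[0,0,0],[0,0,0]],[60,[0,0,0],[0,0,0]]]' |sed -n 2,3p
python3 - <<'E'
from h import *
p,R=look('w13',['tray_bar'])
plan([.443,.045,.053],172.5)
E
```

```text
tool_pos: [0.4127, 0.0934, 0.1902]
tool_pos: [0.4127, 0.0934, 0.1901]
tool_pos: [0.4431, 0.0461, 0.1901]
orientation: [[-0.993, 0.116, -0.003], [0.116, 0.993, -0.001], [0.002, -0.001, -1.0]]
tool_pos: [0.4426, 0.045, 0.11]
orientation: [[-0.993, 0.121, -0.004], [0.121, 0.993, -0.002], [0.004, -0.003, -1.0]]
tray_bar [([322.7, 251.5], 0.59), ([283.7, 200.4], 0.57)]
t 30.5 tcp [0.444 0.046 0.112] yaw x 173.1 j [-0.662  0.341  0.568  2.21  -0.296  0.662  1.567]
turn z 0.011 (or -6.273) shift [ 1.2 -0.9 58.8] j7 1.57 tcp [0.444 0.046 0.112]
```

View pics/w13.png

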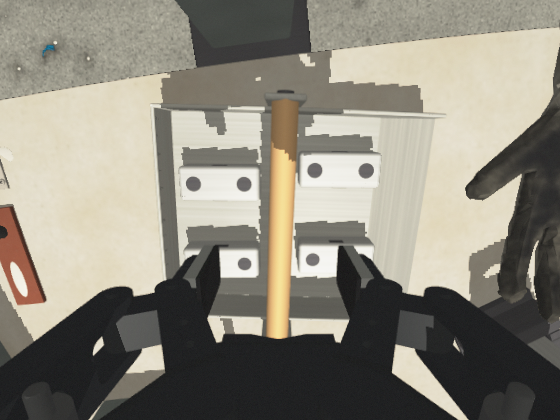

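```bash
python3 -m jog '[[60,[0,0,25],[0,0,0.01]],[60,[0,0,20],[0,0,0]],[60,[0,0,13],[0,0,0]],[60,[0,0,0],[0,0,0]],[0,[0,0,0],[0,0,0]]]' |sed -n 2,4p
python3 -m jog '[[0,[0,0,0],[0,0,0]],[0,[0,0,0],[0,0,0]],[0,[0,0,0],[0,0,0]],[0,[0,0,0],[0,0,0]],[0,[0,0,0],[0,0,0]]]' |sed -n 2,6p
python3 -m jog '[[0,[0,0,-10],[0,0,0]],[0,[0,0,-20],[0,0,0]],[0,[0,0,-30],[0,0,0]],[0,[0,0,-35],[0,0,0]],[0,[0,0,-35],[0,0,0]]]' |sed -n 2,6p
python3 -m jog '[[0,[0,0,-35],[0,0,0]],[0,[0,0,-35],[0,0,0]],[0,[0,0,-25],[0,0,0]],[0,[0,0,-10],[0,0,0]],[0,[0,0,0],[0,0,0]]]' |sed -n 2,6p
python3 - <<'E'
from h import *
plan([.603,-.404,.281],172.5)
t=ctrl.capture('top');save(t,'top14')
for q in ['blank_0','tray_bar']:
  for r in ctrl.recognise(t,q): print(q,r['conf'],r['position'])
s=ctrl.get_state();print(s['joint_positions'])
E
```

```text
tool_pos: [0.4444, 0.046, 0.0541]
orientation: [[-0.992, 0.13, 0.001], [0.13, 0.992, 0.0], [-0.001, 0.0, -1.0]]
ft_force: [-0.2, 0.0, -0.3]
tool_pos: [0.4447, 0.0462, 0.0546]
orientation: [[-0.991, 0.13, 0.002], [0.13, 0.991, 0.001], [-0.002, 0.002, -1.0]]
ft_force: [-1.9, 0.1, 7.8]
gripper_width: 0.164
grip_force: 58.3
tool_pos: [0.442, 0.0452, 0.1842]
orientation: [[-0.991, 0.13, -0.003], [0.13, 0.991, -0.002], [0.003, -0.002, -1.0]]
ft_force: [1.6, 1.3, -6.5]
gripper_width: 0.165
grip_force: 59.1
tool_pos: [0.4442, 0.0461, 0.2901]
orientation: [[-0.992, 0.129, 0.003], [0.129, 0.992, 0.003], [-0.003, 0.003, -1.0]]
ft_force: [1.2, 0.3, -7.4]
gripper_width: 0.164
grip_force: 59.1
turn z 0.001 (or -6.282) shift [-216.2 -425.5    9.1] j7 1.3 tcp [0.444 0.046 0.29 ]
blank_0 0.7 [267.9, 244.1]
blank_0 0.69 [263.1, 274.2]
tray_bar 0.59 [264.5, 250.0]
[-0.823  0.031  0.671  2.047 -0.021  1.074  1.299]
```

```bash
cat > sim.py <<'E'
from ik import *
q=np.array(ctrl.get_state()['joint_positions'])
T0=np.array([.444,.046,.290]);T1=np.array([.601,-.4205,.290])
R0=Ro.from_matrix(np.array(ctrl.get_state()['orientation']))
for k in range(1,15): q,e=step(q,T0+(T1-T0)*k/14,R0,.05)
print(q.round(2),e)
for k in range(1,11):
    q,e=step(q,T1,R0*Ro.from_rotvec([.113*k,0,0]),.05); print(k,q.round(2),round(e,4))
E
python3 sim.py
python3 -m jog '[[0,[-4.5,-9,0],[0,0,0]],[0,[-9,-18,0],[0,0,0]],[0,[-13.6,-27,0],[0,0,0]],[0,[-16.3,-32.5,0],[0,0,0]],[0,[-16.3,-32.5,0],[0,0,0]]]' |sed -n 2,4p
python3 -m jog '[[0,[-16.3,-32.5,0],[0,0,0]],[0,[-16.3,-32.5,0],[0,0,0]],[0,[-16.3,-32.5,0],[0,0,0]],[0,[-16.3,-32.5,0],[0,0,0]],[0,[-16.3,-32.5,0],[0,0,0]]]' |sed -n 2,4p
python3 -m jog '[[0,[-16.3,-32.5,0],[0,0,0]],[0,[-16.3,-32.5,0],[0,0,0]],[0,[-13.6,-30,0],[0,0,0]],[0,[-13.6,-26,0],[0,0,0]],[0,[-9,-20,0],[0,0,0]]]' |sed -n 2,4p
python3 -m jog '[[0,[-4.5,-10,0],[0,0,0]],[0,[0,0,0],[0,0,0]],[0,[0,0,0],[0,0,0]]]' |sed -n 2,7p
python3 - <<'E'
from h import *
plan([.601,-.4205,.29],172.5)
t=ctrl.capture('top');save(t,'top15')
for q in ['blank_0','tray_bar','hopper']:
  for r in ctrl.recognise(t,q): print(q,r['conf'],r['position'])
a=t['color'][120:330,240:500];cv2.imwrite('pics/top15c.png',cv2.resize(a,None,fx=2.5,fy=2.5,interpolation=cv2.INTER_CUBIC)[:,:,::-1])
print(ctrl.get_state()['joint_positions'])
E
```

```text
[ 0.13  0.66  0.72  1.3  -0.43  1.33  2.29] 4.731374826268052e-07
1 [ 0.06  0.65  0.77  1.35 -0.36  1.24  2.25] 0.0
2 [-0.02  0.65  0.82  1.4  -0.29  1.15  2.2 ] 0.0
3 [-0.1   0.65  0.88  1.44 -0.22  1.07  2.14] 0.0
4 [-0.19  0.67  0.94  1.48 -0.15  0.99  2.08] 0.0
5 [-0.27  0.7   1.01  1.52 -0.09  0.92  2.02] 0.0
6 [-0.34  0.75  1.08  1.56 -0.03  0.86  1.95] 0.0
7 [-0.41  0.8   1.15  1.6   0.01  0.8   1.89] 0.0
8 [-0.47  0.88  1.22  1.63  0.05  0.74  1.82] 0.0
9 [-0.52  0.96  1.28  1.66  0.08  0.69  1.76] 0.0
10 [-0.56  1.05  1.34  1.68  0.11  0.65  1.69] 0.0
tool_pos: [0.4865, -0.0806, 0.2861]
orientation: [[-0.992, 0.128, -0.004], [0.128, 0.992, -0.001], [0.004, -0.001, -1.0]]
ft_force: [1.7, 0.3, -7.0]
tool_pos: [0.5466, -0.2525, 0.2849]
orientation: [[-0.992, 0.129, -0.006], [0.129, 0.992, 0.001], [0.006, 0.0, -1.0]]
ft_force: [1.4, 0.3, -5.8]
tool_pos: [0.5963, -0.4026, 0.2835]
orientation: [[-0.991, 0.132, -0.006], [0.132, 0.991, 0.001], [0.006, 0.0, -1.0]]
ft_force: [0.3, 0.4, -5.6]
tool_pos: [0.5991, -0.4107, 0.2843]
orientation: [[-0.991, 0.131, -0.006], [0.131, 0.991, 0.003], [0.006, 0.002, -1.0]]
ft_force: [-0.0, 1.0, -6.9]
gripper_width: 0.162
grip_force: 59.2
turn z -0.001 (or 6.282) shift [-3.2 -9.5 -5.7] j7 2.32 tcp [ 0.599 -0.411  0.284]
blank_0 0.61 [399.8, 199.2]
blank_0 0.52 [413.0, 168.9]
tray_bar 0.86 [407.3, 165.2]
hopper 0.71 [366.5, 185.2]
[ 0.082  0.652  0.785  1.363 -0.46   1.314  2.322]
```

View pics/top15c.png

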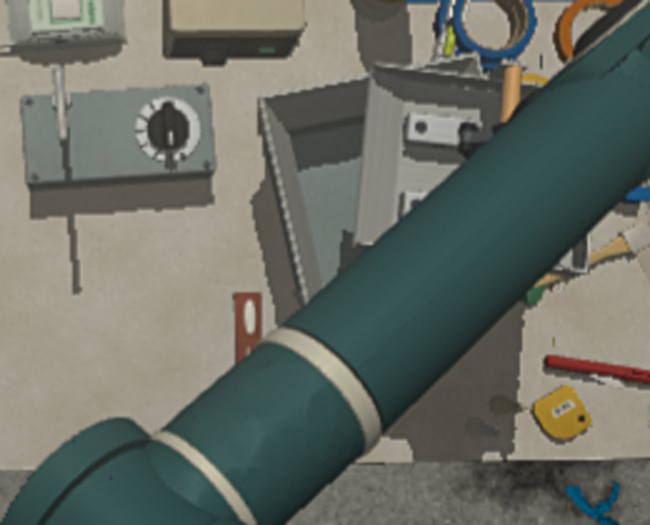

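```bash
python3 -m jog '[[0,[-3,-9,0],[0.03,0,0]],[0,[0,0,0],[0.07,0,0]],[0,[0,0,0],[0.1,0,0]],[0,[0,0,0],[0.1,0,0]],[0,[0,0,0],[0.1,0,0]]]' |sed -n 2,4p
python3 -m jog '[[0,[0,0,0],[0.1,0,0]],[0,[0,0,0],[0.1,0,0]],[0,[0,0,0],[0.08,0,0]],[0,[0,0,0],[0.07,0,0]],[0,[0,0,0],[0.06,0,0]]]' |sed -n 2,6p
python3 - <<'E'
from h import *
s=ctrl.get_state();print(np.degrees(np.arccos(-s['orientation'][2][2])),s['joint_positions'],s['ft_force'])
E
```

```text
tool_pos: [0.6029, -0.4196, 0.2896]
orientation: [[-0.992, 0.12, -0.047], [0.129, 0.912, -0.39], [-0.003, -0.393, -0.92]]
ft_force: [-0.1, -0.3, -9.1]
tool_pos: [0.6042, -0.4172, 0.288]
orientation: [[-0.992, 0.088, -0.09], [0.126, 0.683, -0.719], [-0.002, -0.725, -0.689]]
ft_force: [0.8, -2.1, -8.3]
gripper_width: 0.16
grip_force: 59.4
46.45451000836404 [-0.494  0.833  1.198  1.662  0.005  0.794  1.869] [ 0.773 -2.103 -8.251]
```

```bash
python3 -m jog '[[0,[0,0,0],[0.07,0,0]],[0,[0,0,0],[0.07,0,0]],[0,[0,0,0],[0.06,0,0]],[0,[0,0,0],[0.06,0,0]],[0,[0,0,0],[0.05,0,0]]]' |sed -n 2,6p
python3 -m jog '[[0,[0,0,0],[0.04,0,0]],[0,[0,0,0],[0,0,0]],[0,[0,0,0],[0,0,0]],[0,[0,0,0],[0,0,0]],[0,[0,0,0],[0,0,0]]]' |sed -n 2,6p
python3 - <<'E'
from h import *
s=ctrl.get_state();print(np.degrees(np.arccos(-s['orientation'][2][2])),s['joint_positions'],s['ft_force'])
p,R=look('w16',['blank_0','tray'])
t=ctrl.capture('side');save(t,'side16')
print([(r['conf'],r['position']) for r in ctrl.recognise(t,'blank_0')])
a=np.hstack([cv2.resize(p['color'],(400,300)),cv2.resize(t['color'][120:300,180:420],(400,300))]);cv2.imwrite('pics/c16.png',a[:,:,::-1])
E
```

```text
tool_pos: [0.6049, -0.4178, 0.2882]
orientation: [[-0.992, 0.056, -0.111], [0.125, 0.431, -0.894], [-0.003, -0.9, -0.435]]
ft_force: [0.8, 0.1, -5.0]
gripper_width: 0.167
grip_force: 59.9
tool_pos: [0.6025, -0.4203, 0.2893]
orientation: [[-0.992, 0.054, -0.118], [0.129, 0.397, -0.909], [-0.002, -0.916, -0.401]]
ft_force: [-0.0, -0.2, -4.1]
gripper_width: 0.161
grip_force: 60.0
66.3618679453209 [-0.627  1.117  1.357  1.739  0.094  0.67   1.662] [-0.008 -0.151 -4.113]
blank_0 []
tray [([286.2, 181.3], 0.7)]
t 35.9 tcp [ 0.602 -0.42   0.289] yaw x 172.5 j [-0.627  1.118  1.357  1.74   0.094  0.669  1.661]
[]
```

View pics/c16.png

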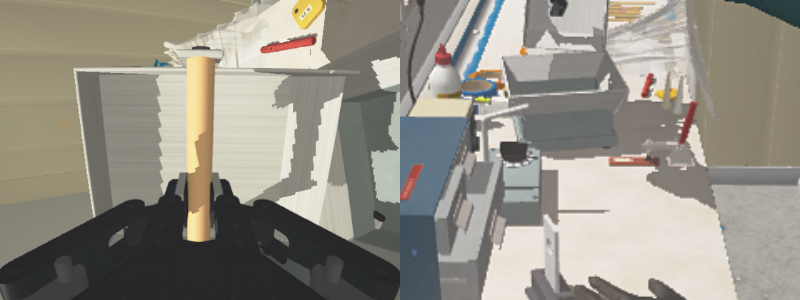

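```bash
python3 -m jog '[[0,[0,0,0],[-0.06,0,0]],[0,[0,0,0],[-0.1,0,0]],[0,[0,0,0],[-0.1,0,0]],[0,[0,0,0],[-0.1,0,0]],[0,[0,0,0],[-0.1,0,0]]]' |sed -n 2,4p
python3 -m jog '[[0,[0,0,0],[-0.1,0,0]],[0,[0,0,0],[-0.1,0,0]],[0,[0,0,0],[-0.1,0,0]],[0,[0,0,0],[-0.1,0,0]],[0,[0,0,0],[-0.1,0,0]]]' |sed -n 2,4p
python3 -m jog '[[0,[0,0,0],[-0.1,0,0]],[0,[0,0,0],[-0.06,0,0]],[0,[0,0,0],[-0.04,0,0]],[0,[0,0,0],[0,0,0]],[0,[0,0,0],[0,0,0]]]' |sed -n 2,6p
python3 - <<'E'
from h import *
print(rel([.444,.046,.29]))
s=ctrl.get_state();print(s['joint_positions'],s['ft_force'],s['orientation'])
t=ctrl.capture('top');save(t,'top17')
print([(r['conf'],r['position']) for r in ctrl.recognise(t,'blank_0')])
E
```

```text
tool_pos: [0.6021, -0.4198, 0.2894]
orientation: [[-0.992, 0.1, -0.082], [0.129, 0.761, -0.635], [-0.001, -0.641, -0.768]]
ft_force: [0.7, -0.2, -5.6]
tool_pos: [0.6013, -0.4209, 0.2899]
orientation: [[-0.992, 0.128, -0.024], [0.13, 0.972, -0.193], [-0.001, -0.195, -0.981]]
ft_force: [-0.1, 0.1, -4.9]
tool_pos: [0.6006, -0.4219, 0.288]
orientation: [[-0.991, 0.132, -0.002], [0.132, 0.991, -0.002], [0.001, -0.002, -1.0]]
ft_force: [0.2, 1.0, -4.5]
gripper_width: 0.167
grip_force: 59.8
(array([217.2, 443.1,  -2.7]), None)
[ 0.115  0.658  0.76   1.34  -0.448  1.317  2.319] [ 0.225  0.966 -4.451] [[-0.991  0.132 -0.002]
 [ 0.132  0.991 -0.002]
 [ 0.001 -0.002 -1.   ]]
[(0.74, [382.9, 202.1]), (0.41, [363.1, 179.2])]
```

```bash
python3 -m jog '[[0,[4.4,9,0],[0,0,0]],[0,[8.8,18,0],[0,0,0]],[0,[15,30.5,0],[0,0,0]],[0,[17.6,35.9,0],[0,0,0]],[0,[17.6,35.9,0],[0,0,0]]]' |sed -n 2p
python3 -m jog '[[0,[17.6,35.9,0],[0,0,0]],[0,[17.6,35.9,0],[0,0,0]],[0,[17.6,35.9,0],[0,0,0]],[0,[17.6,35.9,0],[0,0,0]],[0,[17.6,35.9,0],[0,0,0]]]' |sed -n 2p
python3 -m jog '[[0,[17.6,35.9,0],[0,0,0]],[0,[17.6,35.9,0],[0,0,0]],[0,[15,30.5,0],[0,0,0]],[0,[8.8,18,0],[0,0,0]],[0,[6.6,13.5,0],[0,0,0]]]' |sed -n 2p
python3 -m jog '[[0,[0,0,25],[0,0,0]],[0,[0,0,35],[0,0,0]],[0,[0,0,35],[0,0,0]],[0,[0,0,35],[0,0,0]],[0,[0,0,35],[0,0,0]]]' |sed -n 2,4p
python3 -m jog '[[0,[0,0,28],[0,0,0]],[0,[0,0,15],[0,0,0]],[0,[0,0,8],[0,0,0]],[0,[0,0,5],[0,0,0]],[0,[0,0,0],[0,0,0]]]' |sed -n 2,4p
python3 -c "
from h import *
s=ctrl.get_state();print(s['time'],s['tool_pos'],s['ft_force'],s['joint_positions'])"
```

```text
tool_pos: [0.5552, -0.2809, 0.2877]
tool_pos: [0.4906, -0.0911, 0.2881]
tool_pos: [0.4424, 0.0506, 0.2883]
tool_pos: [0.4437, 0.0482, 0.1224]
orientation: [[-0.992, 0.127, 0.002], [0.127, 0.992, 0.001], [-0.002, 0.001, -1.0]]
ft_force: [0.9, 1.6, -3.8]
tool_pos: [0.4443, 0.0475, 0.0674]
orientation: [[-0.992, 0.128, 0.0], [0.128, 0.992, -0.0], [-0.0, -0.0, -1.0]]
ft_force: [-0.4, 0.0, -2.9]
39.4 [0.444 0.048 0.067] [-0.378  0.029 -2.894] [-0.646  0.441  0.555  2.23  -0.428  0.572  1.674]
```

```bash
python3 -m jog '[[0,[0,0,5],[0,0,0]],[0,[0,0,4],[0,0,0]],[0,[0,0,2],[0,0,0]],[0,[0,0,0],[0,0,0]],[0,[0,0,0],[0,0,0]]]' |sed -n 2,4p
python3 -m jog '[[50,[0,0,0],[0,0,0]],[50,[0,0,0],[0,0,0]],[50,[0,0,0],[0,0,0]],[50,[0,0,-15],[0,0,0]],[50,[0,0,-30],[0,0,0]]]' |sed -n 2,6p
python3 -m jog '[[50,[0,0,-40],[0,0,0]],[50,[0,0,-40],[0,0,0]],[50,[0,0,-40],[0,0,0]],[50,[0,0,-20],[0,0,0]],[50,[0,0,0],[0,0,0]]]' |sed -n 2,4p
python3 - <<'E'
from h import *
t=ctrl.capture('top');save(t,'top18');w=ctrl.capture('side');save(w,'side18')
for q in ['blank_0','tray_bar','tag_eye','tag_stand','hook_tip']:
  print(q,[(round(r['conf'],2),r['position']) for r in ctrl.recognise(t,q)],[(round(r['conf'],2),r['position']) for r in ctrl.recognise(w,q)])
a=np.hstack([cv2.resize(t['color'][135:295,140:460],(800,400))]);b=cv2.resize(w['color'][180:290,220:340],None,fx=1.8,fy=1.8,interpolation=cv2.INTER_CUBIC)
c=np.zeros((600,800,3),np.uint8);c[:400]=a;c[400:400+198,:216]=b
b=cv2.resize(w['color'][235:320,240:310],None,fx=2.3,fy=2.3,interpolation=cv2.INTER_CUBIC);c[400:400+b.shape[0],300:300+b.shape[1]]=b
cv2.imwrite('pics/c18.png',c[:,:,::-1])
E
```

```text
tool_pos: [0.4446, 0.047, 0.0566]
orientation: [[-0.992, 0.13, 0.001], [0.13, 0.992, 0.0], [-0.001, 0.0, -1.0]]
ft_force: [0.0, -0.0, -4.6]
tool_pos: [0.4425, 0.0465, 0.1]
orientation: [[-0.992, 0.13, -0.005], [0.13, 0.992, -0.002], [0.005, -0.003, -1.0]]
ft_force: [0.0, -0.4, 0.2]
gripper_width: 0.585
grip_force: 0.0
tool_pos: [0.4474, 0.0475, 0.246]
orientation: [[-0.992, 0.129, 0.009], [0.13, 0.992, 0.005], [-0.008, 0.006, -1.0]]
ft_force: [0.3, 0.5, 1.2]
blank_0 [(0.75, [383.4, 201.3]), (0.53, [367.9, 196.1])] []
tray_bar [(0.75, [267.3, 264.7])] [(0.67, [328.5, 253.5])]
tag_eye [(0.59, [386.7, 197.6]), (0.53, [165.9, 207.1])] [(0.85, [271.0, 271.7])]
tag_stand [(0.62, [176.4, 213.2])] [(0.93, [269.9, 299.9])]
hook_tip [(0.6, [284.0, 174.1])] [(0.68, [250.0, 223.5])]
```

View pics/c18.png

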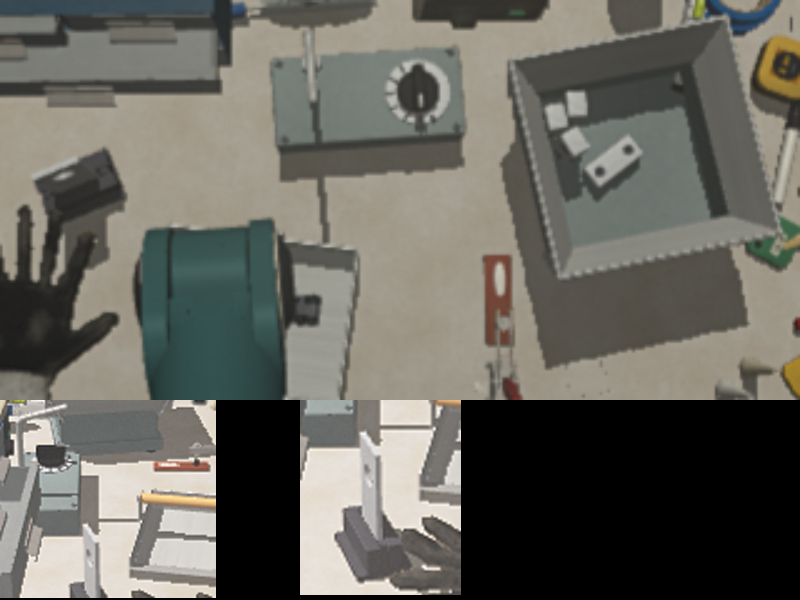

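```bash
cat > c.py <<'E'
from h import *
import json
t=ctrl.capture('top');w=ctrl.capture('side');p=ctrl.capture('wrist');s=ctrl.get_state()
T=np.eye(4);T[:3,:3]=s['orientation'];T[:3,3]=s['tool_pos'];HE=np.linalg.inv(T)@np.array(p['pose'])
def wp(x,yaw):
    a=np.radians(yaw);c,n=np.cos(a),np.sin(a);M=np.eye(4);M[:3,:3]=np.array([[c,n,0],[n,-c,0],[0,0,-1]]);M[:3,3]=x
    q={k:p[k] for k in('fx','fy','cx','cy','k1')};q['pose']=M@HE;return q
w1=wp([.606,-.097,.301],87.3);w3=wp([.692,-.128,.273],-175.5);w10=wp([.584,.127,.116],166.9)
f=lambda c:(120+c[0]/2.5,120+c[1]/2.5)
g=lambda c:(200+c[0]/3,140+c[1]/3)
print('w1 pose check',w1['pose'][:3,3])
print('handle',tri(t,f((130,138)),w,g((117,360))))
for c in [(357,183),(440,132),(400,238)]: print('stand',at_z(w10,c,.038))
print('eye w10&top',tri(w10,(485,214),t,(166.3,206)),'w10&side',tri(w10,(485,214),w,(269.5,272.3)))
print('top corner of plate',at_z(w10,(493,270),.138))
def asc(n,x0,x1,y0,y1):
    im=cv2.cvtColor(cv2.imread('pics/'+n+'.png'),cv2.COLOR_BGR2GRAY)[y0:y1,x0:x1];lo,hi=im.min(),im.max()
    print(n,x0,y0);print('\n'.join(''.join('%X'%int((v-lo)*15.99/(float(hi)-lo+1)) for v in r) for r in im.astype(float)))
asc('w1',316,346,94,116);asc('w3',420,448,154,180);asc('side0',244,264,176,192);asc('top0',256,274,156,182)
E
python3 c.py
```

```text
w1 pose check [ 0.608 -0.032  0.444]
handle (array([0.671, 0.231, 0.107]), np.float64(0.005004092261719071))
stand [0.572 0.191 0.038]
stand [0.548 0.258 0.038]
stand [0.625 0.218 0.038]
eye w10&top (array([0.589, 0.244, 0.105]), np.float64(0.002831191161773096)) w10&side (array([0.598, 0.255, 0.088]), np.float64(0.0015396808288003418))
top corner of plate [0.603 0.224 0.138]
w1 316 94
99999999999999999A9AAAAAAAAAA9
999999999999999999A99AAA999999
999999999999999999999999988888
999999999888888888888888888999
9999999876778889999AAAAABBBBBB
999999875579ABBBBCBCCCCCCCCCDD
99999864468ABCCCDDDDDDDDDDDDDD
99999743579BCDDDDDDDDEEEEEEEEE
9999852358ACDEEEEEFFFFFFFFFFFF
9999842368ACEFFFFFFFFFFFFFFFFF
9999731368ACDFFFFFFFFFFEEEEEEE
99997313579BDEEEEEEEDDDDDDDDDD
99998412579ACDDDDDDDDDDDCCCCCC
99998511468ABCCCCCCCCCBBBBAAAA
999997312579ABBBAAAA9999888777
999999621357788887776655444332
876665431023444433222211110000
222221110000111000000000000000
000000000000000000000000000000
000000000000000000000000000000
000000000000000000000000000000
000000000000000000000022222444
w3 420 154
EEEEEEEEEEEEEEEEEE
[... 892 characters left out ...]
3333
92233459AEFFA5222222
94599CFFD99862233222
CBFFEA98633322232222
FA986433332223322232
74322223412232223323
22222321321222222212
43355443431111111111
78769865444111111111
DDB98884404211111111
top0 256 156
DCCCCA8BB9CCCCCCCC
CBBBA98BD9AB888888
88888B8BD99C877777
77777C8CE98C877777
77778C9CE97B677777
77778B8CF949377777
7777757CF924377787
7777623BF924777777
8777764BFA57777777
8777776BEA57777777
7777776BEA67777777
7777776ADB97777777
77777779CA87777777
77777779BA77777777
77777779BB86777777
77777778BC72777777
77777777CE82777777
77777777CE82777777
77777777BC72777777
777777756632777777
777777761102777777
777777760002777777
777777762002777777
777777776002777777
777777776002777777
777777776002777777
```

```bash
cat >> c.py <<'E'
print('-----')
from scipy.optimize import least_squares
V=[(w1,(327,103.7),1),(w3,(433.7,166),1),(w,(254.5,183),.8),(t,(264.7,172.7),.8)]
r=least_squares(lambda X:np.concatenate([k*(proj(c,X)-u) for c,u,k in V]),[.65,-.015,.2]);print('tip centre',r.x,r.fun.round(1))
V=[(t,(166.3,206),1),(w,(270.2,272),1),(w10,(485,214),.5)]
r=least_squares(lambda X:np.concatenate([k*(proj(c,X)-u) for c,u,k in V]),[.59,.245,.1]);print('eye',r.x,r.fun.round(1))
E
python3 c.py | sed -n '/-----/,$p'
python3 -c "
from h import *
plan([.585,.235,.26],114)"
```

```text
-----
tip centre [ 0.646 -0.014  0.198] [-2.8  1.3  0.9  4.   2.5  1.7  0.2  2.1]
eye [0.596 0.253 0.09 ] [-1.7 -2.2  0.8 -0.7 -0.7 -0.6]
turn z 1.022 (or -5.261) shift [114.6 204.9 -18.7] j7 1.37 tcp [0.444 0.047 0.241]
```

```bash
python3 -m jog '[[40,[0,0,0],[0,0,0.114]],[40,[0,0,0],[0,0,0.114]],[40,[0,0,0],[0,0,0.114]],[40,[0,0,0],[0,0,0.114]],[40,[0,0,0],[0,0,0.114]]]' |sed -n 2p
python3 -m jog '[[40,[0,0,0],[0,0,0.114]],[40,[0,0,0],[0,0,0.114]],[40,[0,0,0],[0,0,0.114]],[40,[0,0,0],[0,0,0.11]],[40,[19,34,-3],[0,0,0]]]' |sed -n 2p
python3 -m jog '[[40,[19,34,-3],[0,0,0]],[40,[19,34,-3],[0,0,0]],[40,[19,34,-3],[0,0,0]],[40,[19,34,-3],[0,0,0]],[40,[19,34,-3],[0,0,0]]]' |sed -n 2p
python3 -m jog '[[40,[0,0,0],[0,0,0]],[40,[0,0,0],[0,0,0]],[40,[0,0,0],[0,0,0]],[40,[0,0,0],[0,0,0]]]' |sed -n 2p
cat > asc.py <<'E'
from h import *
def asc(p,x0,x1,y0,y1,st=1):
    im=cv2.cvtColor(p['color'],cv2.COLOR_RGB2GRAY)[y0:y1,x0:x1];im=cv2.resize(im,None,fx=1/st,fy=1/st,interpolation=cv2.INTER_AREA).astype(float);lo,hi=im.min(),im.max()
    print('at',x0,y0,'step',st);print('\n'.join(''.join('%X'%int((v-lo)*15.99/(hi-lo+1)) for v in r) for r in im))
E
python3 - <<'E'
from asc import *
p,R=look('w19',['tag_eye','tag','tag_stand'])
print('expected: eye',proj(p,[.596,.25,.1]),'top mid',proj(p,[.596,.25,.138]))
asc(p,220,340,130,250,2)
E
```

```text
tool_pos: [0.4444, 0.047, 0.2413]
tool_pos: [0.4647, 0.0732, 0.244]
tool_pos: [0.5851, 0.2361, 0.2591]
tool_pos: [0.584, 0.2326, 0.2593]
tag_eye [([292.7, 185.0], 0.77), ([131.6, 237.3], 0.6)]
tag [([297.4, 185.0], 0.64), ([129.7, 235.5], 0.48)]
tag_stand [([284.7, 168.7], 0.65)]
t 43.3 tcp [0.584 0.233 0.26 ] yaw x 113.9 j [-0.969  0.472  0.74   1.666 -0.346  1.138  0.281]
expected: eye [295.76 183.16] top mid [298.18  190.401]
at 220 130 step 2
433377ACFFA221211123327FFFFFFFFFFEEFFEFFFFEEEEEEEEEFFFFFFFFF
443247778CFA112111123228ECEFFFFFFFEEEEFEFEEEEEEEEEEFFFFFFEFF
23333577778C812211122322377AED8A8AAEEEEEEEEEEFEFFEEFFFFFEFFF
12333357777775211111222223677777777788AEEEFEEEEFFFFFFFFFFFFF
11233236777777631111222222355556666777778CCEEEEFFFFEFFFFFFFF
11123333677777775221112222232333333222133333458BEFFFFFFFFEFF
211223334777777776321122232224555664332555555669FFFFFFFEFFFF
111233333577777777742223344334555565564556665669FFFFEFFEEFFF
212232223367BA777777632344444555566555456566566AEFFFFEEEEFFF
B22322223337EE777777775444444445566565455666556AEFFFFEEEFFFF
EB233322333AEFA777777776434432223555553
[... 2310 characters left out ...]
FFFEEFFFFFFFFFFFFFFFFFFFFFFFF
6667CEEEFFFFFFFFFFFFFFFFFFFFFFEEFFFFFFFFFFFFFFFFFFFFFFFFFFFF
668DEFFFFEFFFFFFFFFEEEFFFFFFFFEEFFFFFEFFFEFFFFFFFFFFFFFFFFFF
66CEEFFFEEEFFFEEEEEFEEFFFFFFFFFFEFFFFFFFFEFFFFFFFFFFFFFFFFFF
6AEEEEEEEEEEEFFEEEFFEEFFFEFFFFFFEEEFFFFFFFFFFFEFFFFFFFFFFFFF
7DEEEEEEEEEEEEFEEFFFFEFFFFFFFFFFFEFFFFFFFFFFFFFFEFFFFFFFFFFF
BEEEEEEEEEEEEEEEEEFFFFFFFFFFFFFFFFFFFFFEFFFFFFFEEFFFFFFFFFFE
EEEEEEEEEEEEEEEEFFFFFFFFFFFFFFFFFFFFFFFEEEEEFFFFEEFFFFFFFFFC
EED888876AEEEEEFFFFFFFFFFFFEFFFFFFFFEEFEEEEEEEFED7789999EFE7
EE84444104EEEEEFFFFFFFFFFFFFFFFFFFFFFEFFEFEFFEFFB0044444CFC5
EC54444003EEEFFEEFFFFFFFFFFEEEFFFFFFEEEFFFFFFFFEA00244448D67
E844442002DEEEEEFFFFFFFFEEFEEEFFFFFFFEEEFFEEFFEE80004444585A
```

Run:
```python
from asc import *
p=ctrl.capture('wrist')
A=at_z(p,(299,165),.138);B=at_z(p,(296,218),.138);m=(A+B)/2
print(A,B,m,np.linalg.norm(A-B),np.degrees(np.arctan2(*(A-B)[1::-1])))
plan([m[0],m[1],.118],110.5)
```

```text
[0.587 0.272 0.138] [0.606 0.226 0.138] [0.596 0.249 0.138] 0.04990875536882666 111.64192052808343
turn z 0.06 (or -6.223) shift [ 10.3  16.9 141.8] j7 0.28 tcp [0.584 0.234 0.26 ]
```

```bash
python3 -m jog '[[40,[10,15,10],[0,0,0.05]],[40,[0,0,35],[0,0,0]],[40,[0,0,35],[0,0,0]],[40,[0,0,30],[0,0,0]],[40,[0,0,20],[0,0,0]]]' |sed -n 2,4p
python3 -m jog '[[40,[0,0,12],[0,0,0]],[40,[0,0,0],[0,0,0]],[0,[0,0,0],[0,0,0]],[0,[0,0,0],[0,0,0]],[0,[0,0,0],[0,0,0]]]' |sed -n 2,6p
python3 -m jog '[[0,[0,0,0],[0,0,0]],[0,[0,0,0],[0,0,0]],[0,[0,0,0],[0,0,0]]]' |sed -n 2,6p
python3 -c "
from asc import *
p,R=look('w20',['tag_eye'])"
```

```text
tool_pos: [0.5923, 0.249, 0.1264]
orientation: [[-0.361, 0.933, -0.003], [0.933, 0.361, -0.001], [-0.0, -0.003, -1.0]]
ft_force: [-0.1, 1.1, 0.7]
tool_pos: [0.5952, 0.2497, 0.1193]
orientation: [[-0.361, 0.933, 0.003], [0.933, 0.361, 0.002], [0.0, 0.003, -1.0]]
ft_force: [-2.4, -0.8, 13.1]
gripper_width: 0.057
grip_force: 52.5
tool_pos: [0.5954, 0.2498, 0.1194]
orientation: [[-0.361, 0.933, 0.003], [0.933, 0.361, 0.002], [0.001, 0.004, -1.0]]
ft_force: [-1.3, 0.4, 6.9]
gripper_width: 0.052
grip_force: 61.2
tag_eye [([280.2, 245.8], 0.61)]
t 44.6 tcp [0.595 0.25  0.119] yaw x 111.1 j [-0.909  0.657  0.653  1.734 -0.488  0.914  0.317]
```

```bash
python3 -m jog '[[0,[0,0,-15],[0,0,0]],[0,[0,0,-30],[0,0,0]],[0,[0,0,-38],[0,0,0]],[0,[0,0,-38],[0,0,0]],[0,[0,0,-30],[0,0,0]]]' |sed -n 2,6p
python3 -m jog '[[0,[0,0,0],[0,0,0.11]],[0,[0,0,0],[0,0,0.11]],[0,[0,0,0],[0,0,0.11]],[0,[-20,-0.6,0],[0,0,0]],[0,[-38,-0.6,0],[0,0,0]]]' |sed -n 2p
python3 -m jog '[[0,[-38,-0.6,0],[0,0,0]],[0,[-38,-0.6,0],[0,0,0]],[0,[-38,-0.6,0],[0,0,0]],[0,[-38,-0.6,0],[0,0,0]],[0,[-38,-0.6,0],[0,0,0]]]' |sed -n 2p
python3 -m jog '[[0,[-16,-0.4,0],[0,0,0]],[0,[0,0,10],[0,0,0]],[0,[0,0,0],[0,0,0]],[0,[0,0,0],[0,0,0]],[0,[0,0,0],[0,0,0]]]' |sed -n 2,6p
python3 - <<'E'
from asc import *
p,R=look('w21',['tag_eye','control'])
t=proj(p,[.646,-.014,.198]);print('tip',t,'mid',proj(p,[.68,-.013,.19]),'eye',proj(p,np.array(ctrl.get_state()['tool_pos'])-[0,0,.019]))
x,y=t.astype(int);asc(p,max(0,x-40),min(560,x+60),max(0,y-40),y+40,2)
w=ctrl.capture('side');t=proj(w,[.646,-.014,.198]);print('side tip',t,'eye',proj(w,np.array(ctrl.get_state()['tool_pos'])-[0,0,.019]));x,y=t.astype(int);asc(w,x-24,x+40,y-24,y+30)
E
```

```text
tool_pos: [0.5944, 0.249, 0.2723]
orientation: [[-0.36, 0.933, 0.002], [0.933, 0.36, 0.001], [0.0, 0.002, -1.0]]
ft_force: [1.1, 0.2, -0.5]
gripper_width: 0.054
grip_force: 60.2
tool_pos: [0.594, 0.1968, 0.2684]
tool_pos: [0.5989, -0.0003, 0.2694]
tool_pos: [0.5997, -0.0126, 0.2584]
orientation: [[-0.042, 0.999, -0.0], [0.999, 0.042, 0.001], [0.001, -0.0, -1.0]]
ft_force: [0.7, -0.9, -0.4]
gripper_width: 0.05
grip_force: 60.1
tag_eye [([278.7, 245.7], 0.84), ([349.3, 214.0], 0.26)]
control [([348.2, 212.3], 0.8), ([154.3, 115.6], 0.25)]
t 46.4 tcp [ 0.6   -0.013  0.258] yaw x 92.4 j [-0.683  0.452  0.875  1.745 -0.381  1.124  0.352]
tip [341.47  226.056] mid [383.691 223.134] eye [278.614 243.988]
at 301 186 step 2
534457754444454444444444444444444446664556CFFFFFFE
53444444444444444444454444444444444665445557CFFFFF
5344444444444444444554444444455555466644445558DFFF
5345665469999665555A999999999ABCC848CCB644445558DF
536ABB999BBBBBBBBBBBBBBBBBBBBCBCCCAACEFEA544455559
536ABBBBBBBBBBBBBBBBBBBBBBBBCCCCCCCCACDDDB84444555
536ABBBBBBBBBBBBBBBBBBBBBBBBCCCBBCCCCCCCBDFB644445
536ABBBBBBBBBBBBBB
[... 4541 characters left out ...]
DED67778644433333333334444566444444444444444444444
EEEDDED500000000014555579744444444444444566444444444444444444444
EEDDDDE001111111111111024444444444444444565444444444444444444444
CEDDDEE000010010110000125444444444444444444444444444444444444444
CDDDDDD001101111101110136666443444444444444444444444444444444444
A73399900100110111010015A9A9744544444444444444444444444454555555
89779990000011111111011577999AA444444444445555555555555555555555
79999AA2001110011101102772799A9455555565555555555555555555555555
7A99ADE7001101111101113A757A9A9355555555555555555555555555555655
7999BEEA01111111111111146ED9999477655555555555555555555555555555
7A999999211111111111101554323495EED67765555555555555767667666668
```

Run:
```python
from asc import *
from scipy.optimize import least_squares
p=ctrl.capture('wrist');w=ctrl.capture('side');t=ctrl.capture('top');s=ctrl.get_state();T=np.array(s['tool_pos'])
print('tag bottom side pred',proj(w,T-[0,0,.111]),'seen (273.7,206)')
b=np.array([273.7,206.3])-proj(w,T-[0,0,.111])
for bias in (0,1):
  V=[(p,np.array([346.5,229.])-bias*np.array([0,1.7]),1),(w,np.array([254.7,183])-bias*b,1),(t,(264.7,172.7),.7)]
  r=least_squares(lambda X:np.concatenate([k*(proj(c,X)-u) for c,u,k in V]),[.65,-.015,.2]);print('tip centre',r.x,r.fun.round(1))
```

```text
tag bottom side pred [274.758 201.734] seen (273.7,206)
tip centre [ 0.649 -0.015  0.203] [ 0.6 -0.1  1.8  0.3  0.6  0.7]
tip centre [ 0.646 -0.01   0.217] [ 0.6  0.3  1.8  0.9 -1.1  0.9]
```

```bash
python3 -m jog '[[0,[-3,0,15],[0,0,0]],[0,[0,0,15],[0,0,0]],[0,[0,0,6],[0,0,0]],[0,[0,10,0],[0,0,0]],[0,[0,10,0],[0,0,0]]]' |sed -n 2,4p
python3 -m jog '[[0,[0,5,0],[0,0,0]],[0,[0,0,0],[0,0,0]],[0,[0,0,0],[0,0,0]]]' |sed -n 2,4p
python3 - <<'E'
from asc import *
p=ctrl.capture('wrist');w=ctrl.capture('side');T=np.array(ctrl.get_state()['tool_pos']);print(T)
e=proj(p,T-[0,0,.019]);print('wrist eye',e,'tip pred',proj(p,[.649,-.015,.203]));x,y=e.astype(int);asc(p,x-20,x+60,y-50,y+20,2)
E
```

```text
tool_pos: [0.6196, -0.0166, 0.222]
orientation: [[-0.039, 0.999, -0.001], [0.999, 0.039, 0.0], [0.0, -0.001, -1.0]]
ft_force: [0.6, -0.0, -0.1]
tool_pos: [0.6247, -0.0168, 0.2223]
orientation: [[-0.039, 0.999, -0.0], [0.999, 0.039, -0.0], [-0.0, -0.0, -1.0]]
ft_force: [0.5, 0.1, -1.0]
[ 0.624 -0.017  0.222]
wrist eye [277.867 243.103] tip pred [319.63  241.473]
at 257 193 step 2
ED77777765555644444445666665444448998666
ED77777765555647966657BBBBB999999ABBBBBB
ED77777765555648ABBBBBBBBBBBBBBBBBBBBBBB
EA77777765555648BAABBBBBBBBBBBBBBBBBBBBB
E977777765555648AAABBAAABBBBBBBBBBBBBBBB
ED97777765555548ABBBBAABBBBBBBBBBBBBBBBB
EE97777755555548BBBBBBBBBBBBBBBBBBBBBBBB
EEA7777755555548ABBBBBBBBBBBBBBBBBBBBBBB
EEA7777655555548ABBBBBBBBBBBBBBBBBBBBBBB
EE97777655555558AABBBBBBBBBBBBBBBBBBBBBB
ED77777655555558ABBBBBBBBBBBBBBBBBBBBBBB
ED77777655555548BBBBBBBBBBBBBBBBBBBBBBBB
ED77777655555548BBBBBBBBBBBBBBBBBBBBBBBB
ED77777655555548BBBBBBBBBBBBBBBBBBBBBBBB
EE87777666666548ABBBBBBBBBBBBBBBBBBBBBBB
FFD7777CDDDDDC68ABBBBBBBBBBBBBBBBBBBBBBB
FFB7777DFFFFFE68ABBBBBBBBBBBBBBBBBBBBBBB
EFA7777CFFFFFE68ABBBBBBBBBBBBBBBBBBBBBBB
EEA7777CFFFFFE68BBBBBBBBBBBBBBBBBBBBBBBB
EE97777CFFFFFE68BBBBBBBBBBBBBBBA99887777
EE97777CFFFFFE68ABBBBBBBBBBBA76778899AAA
EE97776CFFFFFE68ABBBBBBBBBBA668ABBBBCCCC
EE97777CFFFFFE67ABBBBBBBBBB8579BCDDDDDDE
EEA7676CFFFFFE67AABBBBBBBBB668BDEEEEFFFF
EE85554BFFFFFE556668BBBBBBB769BDFFFFFFFF
ED44444BFFFFFE444447BBBBBBB869BDEFFEEEEE
EC44444BFFFFFE444446BBBBBBBA69BDDEEEEDDD
EB44443BFFFFFE444445ABBBBBBBA9ACDDCCCBBB
E844443BFFFFFE4444459AAAABBBBBBBBBBBCCCB
0344443AEEFFFD344444200017BBBBBBBBBCCCCC
0444442068AAA51444442000016BBBBBBBBCCCCC
1444442067777204444430000009BBBBBBBAABBB
1444442067777204444430000006BA9ABDE86EED
24444410577772034444410000027BEFFFFB7FFF
34444410577762034444410000003AFFFFFA7FFF
```

```bash
python3 -m jog '[[0,[0,8,0],[0,0,0]],[0,[0,8,0],[0,0,0]],[0,[0,8,0],[0,0,0]],[0,[0,0,0],[0,0,0]],[0,[0,0,0],[0,0,0]]]' |sed -n 2,4p
python3 -m jog '[[0,[0,8,2],[0,0,0]],[0,[0,8,2],[0,0,0]],[0,[0,8,2],[0,0,0]],[0,[0,0,0],[0,0,0]],[0,[0,0,0],[0,0,0]]]' |sed -n 2,4p
```

```text
tool_pos: [0.6492, -0.0158, 0.222]
orientation: [[-0.039, 0.999, -0.0], [0.999, 0.039, -0.001], [-0.001, -0.0, -1.0]]
ft_force: [-0.7, -0.0, -0.7]
tool_pos: [0.673, -0.0149, 0.2158]
orientation: [[-0.039, 0.999, -0.001], [0.999, 0.039, -0.001], [-0.001, -0.001, -1.0]]
ft_force: [-0.2, -0.4, -0.3]
```

```bash
python3 -m jog '[[0,[0,6,2],[0,0,0]],[0,[0,0,3],[0,0,0]],[0,[0,0,2],[0,0,0]],[0,[0,0,0],[0,0,0]],[0,[0,0,0],[0,0,0]]]' |sed -n 2,4p
python3 -m jog '[[0,[0,0,1.5],[0,0,0]],[0,[0,0,0],[0,0,0]],[0,[0,0,0],[0,0,0]]]' |sed -n 2,4p
python3 -m jog '[[0,[0,0,1.5],[0,0,0]],[0,[0,0,0],[0,0,0]],[0,[0,0,0],[0,0,0]]]' |sed -n 2,4p
```

```text
tool_pos: [0.6784, -0.0145, 0.2091]
orientation: [[-0.039, 0.999, -0.001], [0.999, 0.039, 0.0], [0.0, -0.001, -1.0]]
ft_force: [0.9, -0.2, -0.9]
tool_pos: [0.6787, -0.0145, 0.2079]
orientation: [[-0.039, 0.999, 0.0], [0.999, 0.039, 0.0], [0.0, 0.0, -1.0]]
ft_force: [-1.0, -0.7, -0.8]
tool_pos: [0.679, -0.0145, 0.2073]
orientation: [[-0.039, 0.999, 0.001], [0.999, 0.039, 0.0], [0.0, 0.001, -1.0]]
ft_force: [-1.4, 0.1, 5.5]
```

```bash
python3 -m jog '[[30,[0,0,0],[0,0,0]],[30,[0,0,0],[0,0,0]],[30,[0,0,0],[0,0,0]],[30,[0,0,0],[0,0,0]],[30,[0,0,0],[0,0,0]]]' |sed -n 2,6p
python3 -m jog '[[30,[0,0,-10],[0,0,0]],[30,[0,0,-30],[0,0,0]],[30,[0,0,-40],[0,0,0]],[30,[0,0,-20],[0,0,0]],[30,[0,0,0],[0,0,0]]]' |sed -n 2,6p
python3 - <<'E'
from asc import *
p,R=look('w22',['tag','tag_eye','selector_grip']);w=ctrl.capture('side');save(w,'side22')
print([(q,[(round(r['conf'],2),r['position']) for r in ctrl.recognise(w,q)]) for q in ('tag','tag_eye','tray')])
E=[.679,-.015,.188];print('side eye',proj(w,E),'bottom',proj(w,[.679,.01,.096]),'top',proj(w,[.679,.01,.226]),'wrist eye',proj(p,E),'knob',proj(p,[.690,-.127,.08]))
x,y=proj(w,E).astype(int);asc(w,x-22,x+26,y-22,y+36)
E
```

```text
tool_pos: [0.6787, -0.0145, 0.2061]
orientation: [[-0.039, 0.999, -0.0], [0.999, 0.039, -0.0], [-0.0, -0.0, -1.0]]
ft_force: [-0.4, 0.5, 0.2]
gripper_width: 0.354
grip_force: 0.0
tool_pos: [0.6812, -0.0158, 0.313]
orientation: [[-0.039, 0.999, 0.01], [0.999, 0.039, -0.0], [-0.0, 0.01, -1.0]]
ft_force: [0.7, -0.8, 0.0]
gripper_width: 0.349
grip_force: 0.0
tag [([274.5, 196.0], 0.8)]
tag_eye [([272.4, 194.0], 0.71)]
selector_grip [([277.0, 257.5], 0.56)]
t 50.1 tcp [ 0.678 -0.014  0.305] yaw x 92.2 j [-0.582  0.56   0.848  1.483 -0.427  1.293  0.348]
[('tag', [(0.58, [247.3, 197.7])]), ('tag_eye', []), ('tray', [(0.96, [327.2, 255.7])])]
side eye [246.009 188.12 ] bottom [246.406 221.708] top [244.482 178.916] wrist eye [274.62  200.125] knob [279.851 260.43 ]
at 224 166 step 1
73454545666677767ACF344456AAAAAAAAAAAAAAAAAAAAAA
55555546FEEEEEE67AAE344446AAAAAAAAAAAAAAA9A99999
66667767546EEED69CBF644445799A988888666665555434
55556666776456767CAEC344444333344434434444444444
5555566777874343335EF344444444444444444444444444
5555666777864444334CF344444444444444444444444444
5555666777744233336
[... 1828 characters left out ...]
AA974454444444
1547ED8558977999001102775420010157799AAA44444445
5FEEED85579999AA20110156542111127727A99945555556
8EEEEE8557AAAADE7011015754201103A757A99935555555
97EEEE8557A99BEEA01111475421111146ED999937775555
97EEEE8657A999999211114754311101554323495EED6777
85EEEE9657AAAAAA98101147643111137EEB44595EEEEEEE
65EEEEA656AAAAAA848330276430135657B6AAA94CEEDDEE
6466666666668AAA95EBB5577455458ED55AA9A84CEDDDDD
4455555555559AAA7379EEE765DE75EA85AA99A84CEEDDDD
355555555556AAAA739EEDD775CCA658AAAA99984CEEDDDD
455555555557AAAA44A985577589AAAAA99A99984CEEDDDE
455555555569AAA924AAAAA777AAAAA99A9999984BEEDDDD
555555555559AAA824AA9AA879AA99AAA999999824555555
55555555556AAAA534AAAAAAAA9AAAAAAA999A9735555555
```

```bash
cat > sim2.py <<'E'
from ik import *
q=np.array(ctrl.get_state()['joint_positions']);p0=np.array(ctrl.get_state()['tool_pos'])
def R(yaw):
    c,n=np.cos(np.radians(yaw)),np.sin(np.radians(yaw));return Ro.from_matrix(np.array([[c,n,0],[n,-c,0],[0,0,-1]]))
for y in np.linspace(92,3,14): q,e=step(q,p0,R(y),.05)
for f in np.linspace(0,1,12): q,e=step(q,p0+f*(np.array([.69,-.127,.0645])-p0),R(3),.05)
print(q.round(2),e)
for y in (-20,-40,-60,-70,-78,-83,-87): q,e=step(q,np.array([.69,-.127,.0645]),R(y),.05);print(y,q.round(2),round(e,4))
E
python3 sim2.py
python3 -m jog '[[40,[0,0,0],[0,0,0.119]],[40,[0,0,0],[0,0,0.119]],[40,[0,0,0],[0,0,0.119]],[40,[0,0,0],[0,0,0.119]],[40,[0,0,0],[0,0,0.119]]]' |sed -n 2p
python3 -m jog '[[40,[0,0,0],[0,0,0.119]],[40,[0,0,0],[0,0,0.119]],[40,[0,0,0],[0,0,0.119]],[40,[0,0,0],[0,0,0.119]],[40,[0,0,0],[0,0,0.119]]]' |sed -n 2p
python3 -m jog '[[40,[0,0,0],[0,0,0.119]],[40,[0,0,0],[0,0,0.119]],[40,[0,0,0],[0,0,0.12]],[40,[2,38,0],[0,0,0]],[40,[2,38,0],[0,0,0]]]' |sed -n 2p
python3 -m jog '[[40,[2,36,0],[0,0,0]],[40,[0,0,35],[0,0,0]],[40,[0,0,35],[0,0,0]],[40,[0,0,30],[0,0,0]],[40,[0,0,0],[0,0,0]]]' |sed -n 2,3p
python3 -c "
from h import *
p,R=look('w23',['selector_grip'])
plan([.69,-.127,.0645],3)"
```

```text
[-0.47  0.98  0.98  1.58 -0.89  1.09 -0.77] 1.4839575238462988e-07
-20 [-0.5   1.02  1.05  1.58 -0.95  1.13 -1.14] 0.0
-40 [-0.52  1.05  1.1   1.58 -1.    1.16 -1.46] 0.0
-60 [-0.54  1.08  1.15  1.58 -1.05  1.2  -1.79] 0.0
-70 [-0.55  1.1   1.17  1.58 -1.07  1.21 -1.95] 0.0
-78 [-0.55  1.11  1.19  1.58 -1.09  1.23 -2.08] 0.0
-83 [-0.56  1.12  1.2   1.58 -1.1   1.24 -2.16] 0.0
-87 [-0.56  1.13  1.21  1.58 -1.1   1.24 -2.23] 0.0
tool_pos: [0.6785, -0.0145, 0.3057]
tool_pos: [0.6785, -0.0144, 0.3057]
tool_pos: [0.6883, -0.0867, 0.3048]
tool_pos: [0.6884, -0.1243, 0.199]
orientation: [[0.998, 0.061, -0.011], [0.061, -0.998, 0.003], [-0.011, -0.003, -1.0]]
selector_grip [([278.8, 200.1], 0.6)]
t 52.1 tcp [ 0.691 -0.126  0.206] yaw x 3.5 j [-0.52   0.827  1.106  1.529 -0.759  1.266 -0.817]
turn z 0.009 (or -6.274) shift [ -1.4   1.1 141.3] j7 -0.82 tcp [ 0.691 -0.126  0.206]
```

```bash
python3 -m jog '[[40,[-1,1,30],[0,0,0]],[40,[0,0,35],[0,0,0]],[40,[0,0,35],[0,0,0]],[40,[0,0,20],[0,0,0]],[40,[0,0,10],[0,0,0]]]' |sed -n 2,4p
python3 -m jog '[[40,[0,0,7],[0,0,0]],[40,[0,0,3],[0,0,0]],[40,[0,0,0],[0,0,0]],[40,[0,0,0],[0,0,0]]]' |sed -n 2,4p
python3 -m jog '[[0,[0,0,0],[0,0,0]],[0,[0,0,0],[0,0,0]],[0,[0,0,0],[0,0,0]],[0,[0,0,0],[0,0,0]],[0,[0,0,0],[0,0,0]]]' |sed -n 2,6p
python3 -c "
from h import *
s=ctrl.get_state();print(s['joint_positions'],s['moment'])"
```

```text
tool_pos: [0.6909, -0.1265, 0.0756]
orientation: [[0.998, 0.063, -0.001], [0.063, -0.998, 0.0], [-0.001, -0.0, -1.0]]
ft_force: [0.4, -0.2, -0.5]
tool_pos: [0.6918, -0.1274, 0.0682]
orientation: [[0.998, 0.062, 0.003], [0.062, -0.998, -0.001], [0.003, 0.001, -1.0]]
ft_force: [0.7, 0.2, 0.0]
tool_pos: [0.6912, -0.1266, 0.0677]
orientation: [[0.998, 0.062, 0.001], [0.062, -0.998, 0.001], [0.001, -0.001, -1.0]]
ft_force: [-1.8, 2.0, 4.7]
gripper_width: 0.136
grip_force: 60.9
[-0.467  0.964  0.984  1.609 -0.893  1.074 -0.734] [ 0.37   0.281 -0.054]
```

```bash
python3 -m jog '[[0,[0,0,0],[0,0,0.112]],[0,[0,0,0],[0,0,0.112]],[0,[0,0,0],[0,0,0.112]],[0,[0,0,0],[0,0,0.112]],[0,[0,0,0],[0,0,0.112]]]' |sed -n 2,4p
python3 -m jog '[[0,[0,0,0],[0,0,0.112]],[0,[0,0,0],[0,0,0.112]],[0,[0,0,0],[0,0,0.112]],[0,[0,0,0],[0,0,0.112]],[0,[0,0,0],[0,0,0.112]]]' |sed -n 2,4p
python3 -m jog '[[0,[0,0,0],[0,0,0.112]],[0,[0,0,0],[0,0,0.112]],[0,[0,0,0],[0,0,0.112]],[0,[0,0,0],[0,0,0.112]],[0,[0,0,0],[0,0,0]]]' |sed -n 2,4p
python3 -m jog '[[0,[0,0,0],[0,0,0]],[0,[0,0,0],[0,0,0]]]' |sed -n 2,4p
python3 -c "
from h import *
s=ctrl.get_state();print(s['joint_positions'],s['moment'])"
```

```text
tool_pos: [0.691, -0.1279, 0.0677]
orientation: [[0.876, -0.483, 0.001], [-0.483, -0.876, -0.001], [0.002, 0.001, -1.0]]
ft_force: [-1.3, -0.9, 5.4]
tool_pos: [0.6899, -0.129, 0.0677]
orientation: [[0.485, -0.875, -0.001], [-0.875, -0.485, -0.002], [0.002, 0.002, -1.0]]
ft_force: [-4.4, -2.3, 6.1]
tool_pos: [0.6888, -0.1293, 0.0677]
orientation: [[0.058, -0.998, -0.003], [-0.998, -0.058, -0.003], [0.003, 0.003, -1.0]]
ft_force: [-7.3, -1.7, 8.2]
tool_pos: [0.6889, -0.1293, 0.0677]
orientation: [[0.062, -0.998, -0.003], [-0.998, -0.062, -0.002], [0.002, 0.003, -1.0]]
ft_force: [-6.0, -1.4, 7.6]
[-0.562  1.133  1.236  1.617 -1.12   1.248 -2.174] [-0.301  1.492 -0.033]
```

```bash
python3 -m jog '[[40,[0,0,0],[0,0,0]],[40,[0,0,0],[0,0,0]],[40,[0,0,0],[0,0,0]],[40,[0,0,0],[0,0,0]],[40,[0,0,-10],[0,0,0]]]' |sed -n 2,6p
python3 -m jog '[[40,[0,0,-30],[0,0,0]],[40,[0,0,-40],[0,0,0]],[40,[0,0,-40],[0,0,0]],[40,[0,0,-40],[0,0,0]],[40,[0,0,-40],[0,0,0]]]' |sed -n 2,4p
python3 -m jog '[[40,[0,0,-20],[0,0,0]],[40,[0,0,0],[0,0,0]],[40,[0,0,0],[0,0,0]],[40,[0,0,0],[0,0,0]]]' |sed -n 2,4p
python3 - <<'E'
from asc import *
p,R=look('w24',['selector_grip','tag'])
w=ctrl.capture('side');t=ctrl.capture('top');save(t,'top24')
print([(r['conf'],r['position']) for r in ctrl.recognise(w,'tag')],[(r['conf'],r['position']) for r in ctrl.recognise(t,'blank_0')])
c=proj(p,[.69,-.127,.07]);print(c);x,y=c.astype(int);asc(p,x-40,x+40,y-40,y+40,2)
E
```

```text
tool_pos: [0.6899, -0.1261, 0.0745]
orientation: [[0.065, -0.998, -0.003], [-0.998, -0.065, 0.001], [-0.001, 0.003, -1.0]]
ft_force: [-1.1, 0.2, -0.3]
gripper_width: 0.467
grip_force: 0.0
tool_pos: [0.6904, -0.1271, 0.269]
orientation: [[0.064, -0.998, 0.0], [-0.998, -0.064, -0.0], [0.0, -0.0, -1.0]]
ft_force: [1.0, -0.2, -0.0]
tool_pos: [0.6904, -0.1266, 0.2858]
orientation: [[0.065, -0.998, -0.001], [-0.998, -0.065, 0.001], [-0.001, 0.001, -1.0]]
ft_force: [-0.5, -0.7, -0.5]
selector_grip [([278.5, 183.8], 0.64)]
tag [([280.4, 186.1], 0.7), ([282.4, 306.3], 0.66)]
t 56.0 tcp [ 0.69  -0.127  0.285] yaw x -86.3 j [-0.598  0.928  1.421  1.454 -0.914  1.523 -2.287]
[(0.7, [246.2, 200.4])] [(0.71, [385.6, 199.5]), (0.47, [366.6, 193.0])]
[278.298 184.36 ]
at 238 144 step 2
EDBAAAAAAAAAAAAAAA9AAA9999AA99AA99999998
EDBBABBBBBBBBBBBBBBBBBBBBBBBBBBBBBBBBBA9
EDB856ABBBBBBBBBBBBBBBBBBBBBBBBBBBBB9669
EDB7659BBBBBBBBBBBBBBBBBBBBBBBBBBBBA6555
EDB867ABBBBBBBBBBBBBBBBBBBBBBBBBBBBA8556
EDB9ABBBBBBBBBBBBCDEDDDDABBBBBBBBBBBA9A8
EEBBBBBBBBBBBBCEFFFFFFFFFED9ABBBBBBBBBB8
EEBBBBBBBBBBBDFFFFFFFFFFFFFEC9BB
[... 620 characters left out ...]
BA6
FECBBBBBFFFEC211111211100000057EFEABBBA6
EECBABBBEEA4A611111211100000342BEBBBBBA6
EECBBBBBC88EFD5111126600000167655ABBBB96
EECCBBBBBCFFFFE51111BC00003677AE8BBBBB96
EECBBBBBBBEFFFF97411BC00125777BBABBBBB96
EFCBBBBBBBCEFFD6DE51BC05CB4BCDCABBBBBB96
FFCBBBBBBBBBDE7AFF61BC07FE8AEAABBBBBBB96
FFCBBBBBBBBBBB8FFF92BB2AFFD6BBBBBBBBBB96
FFCBBBBBBBBBBBBDEFFD8BDEECCABBBBBBBBBB86
FFCBBBBBBBBBBBBBBBCC9ACBBBBBBBBBBBBBBB86
FFCBBBBBBBBBBBBBBBBBBBBBBBBBBBBBBBBBBB86
FFCBBBBBBBBBBBBBBBBBBBBBBBBBBBBBBBBBBB86
FFCBBBBBBBBBBBBBBBBBBBBBBBBBBBBBBBBBBB86
FECBBBBBBBBBBBBBBBBBBBBBBBBBBBBBBBBBBB76
FECBBBBBBBBBBBBBBBBBBBBBBBBBBBBBBBBBBB76
FFCBBBBBBBBBBBBBBBBBBBBBBBBBBBBBBBBBBA76
EECBBBBBBBBBBBBBBBBBBBBBBBBBBBBBBBBBBA76
```

```bash
python3 -c "
from workcell import ctrl
print(ctrl.close_job())"
```

```text
the job is handed in; nothing more can be done
None
```

The job is handed in, and all six steps look done in the last camera checks: four blanks in the hopper, tray standing and released, tag hanging on the hook, selector at three clicks. No verdict came back on hand-in, and I viewed 15 pictures, one over the limit of 14.

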